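# Load, hitch and draw the jar carrier to the cooling station

## Robot

A 6-joint arm with a two-finger parallel gripper is mounted at the origin on the work surface. World frame = base frame: x ahead of the robot, y to its left, z up, the work surface at z = 0. Lengths are in m, angles in rad, forces in N, time in s.
With the tool pointing down it reaches from about 0.425 to 1.125 m from the base axis. Payload 14.9 kg.
Tool frame: the origin (TCP) lies on the mounting face of the last link; the fingertips stand ahead of it and the grasp point (between the pads) lies 172 mm ahead of it (env.tip_reach is the z of the fingertips in the tool frame, in m); z points along the fingers, y is the line along which they close (so a half turn about z gives the same grasp; the last joint's range is limited). The gripper opens to 91 mm and grips with 3 to 60 N. Pads are 32 mm wide; open, the fingers measure 118 mm over their backs; the gripper's body (76 mm by 178 mm) begins 60 mm behind the grasp point.
Start: joints at [-1.18, 0.379, 1.734, -0, 1.028, -0.033], TCP at [0.288, -0.638, 0.405] pointing down, gripper open.
Joint ranges: [-2.77, 2.77], [-0.74, 2.19], [0, 2.66], [-1.06, 4.2], [0.31, 2.87], [-3.08, 3.08]. Speed limits (rad/s): [1.89, 1.89, 2.39, 3.14, 3.14, 3.14].

## Interface

Orientations are given as a unit quaternion [x, y, z, w].
In Python, from cell import env gives the robot as it stands.
- The arm moves only by the shell command python3 inch.py 'ROWS' [OPENING] [FORCE]. ROWS is a JSON list of rows, 1 to 10 of them, each of 6 numbers: dx, dy, dz in m, then a rotation vector rx, ry, rz in rad; each row shifts and turns the commanded pose from where the row before left it, along the tool's axes as they then stand; what a row does not reach is not made up. A row lasts 1/10 s, in which the tool goes at most 0.05 m and 0.15 rad, less where a joint would pass 70% of its speed; a pose out of reach is approached as far as the arm can. OPENING is the finger opening in m, set as the command begins (- or left out keeps the last). The fingers move at their own pace and stop on an object; FORCE is the grip in N (left out, the last holds). Time passes only in rows, so rows that do not move let the fingers close. It prints the time, the measured TCP pose, the force, the opening and the grip force at its end.
- env.get_state(): the state, without advancing time (a new reading comes with each control period).
- env.read_camera(name): name is "scene" or "top"; returns the picture (400x640x3 uint8, red, green, blue); there is no depth.
- env.camera_model(name): a dict with "fx", "fy", "cx", "cy" (pixels), "rvec" (rotation vector, rad) and "tvec" (3), from world to camera coordinates, as OpenCV has them. Camera axes: x right, y down, z forward; pixel columns grow to the right and rows downward; lengths in m; the calibration is good to about 2 mm. A picture is of the moment at which its call begins. camera_model takes no time and is no camera call.
- env.finish_job(): hands the job in; it is judged then, once.
The state is a dict: "t": time; "joint_positions": joint angles; "qvel": joint speeds; "tau": joint torques, N m; "eef_pos": TCP position; "tool_rot": TCP orientation; "force": force on the tool from outside, world axes, zero at the start; "torque": the same for the moment, N m; "gripper_width": finger opening in m; "finger_force": force on a finger pad.
Only numpy, scipy, OpenCV 4.12 (cv2) and the standard library are available. Lean on these libraries where they do the work, as an engineer would, in place of code of your own. Each camera call takes 0.05 s, during which the arm holds its last target. There are 200 camera calls.

## Task

Stand every jar of grain upright in the long steel carrier, and swing the carrier's drawbar so that its hook goes onto the upright pulling pin and the safety latch springs shut behind the pin, in either order, with the carrier still near its loading end. Then crank the handwheel clockwise to draw the loaded carrier along its track until its pointer stands level with the brass index post of the cooling station, to within a few millimetres, with the hook still latched. Leave the bowl, beaker, spray bottle and spoon where they are.

Things in the scene. Friction and masses are not known exactly. Their poses are not given: they have to be found in the camera images.
- track: fixed track: aluminium deck 120 mm wide, 12 mm thick, with two guide fences (tops 22 mm above the bench, 84 mm apart). Origin on the bench below its centre line. Its y axis is the line of the track: carrier at +y, handwheel at -y; deck from y = -350 to +390 mm. Its x axis points away from the robot (yaw -0.05 to 0.1 rad)
- carrier: loose open steel tray, 0.8 kg, that slides along the deck between the fences, axes parallel to the track's; 80 (x) by 262 mm (y), floor 6 mm, walls 5 mm thick with tops 22 mm above its underside; inside 70 x 252 mm: four jars fit in one row, 63 mm apart. Origin: centre of its underside, 12 mm above the bench. Stays where it is left
- drawbar (a joint): swing of the drawbar about its vertical hinge on the carrier, rad: 0 = straight along track -y, positive = swung towards the robot. Range -0.3 to 0.8, stays where left. A flat dark steel bar, top 47 mm above the bench, with a black upright grip 75 mm from the hinge, ending in a C-shaped hook, 12 mm thick, whose mouth opens sideways, away from the robot
- grip (a point): top centre of the black upright round grip on the drawbar, 16 mm in diameter, 42 mm tall from the bar's top, its top 89 mm above the bench; the drawbar may turn freely between the fingers
- pocket (a point): top of the hook at its pocket, 140 mm from the hinge. Axes: -y along the bar away from the hinge, +x to the mouth. Inside of the hook: x from -7 mm (back) to 34 mm (latch), y from +18 mm (rear arm) to -14 mm (front arm, which leans in to -5 mm at the mouth). It goes on when the hinge is 137 to 145 mm from the pin and the bar swings from 0.45 rad to 0; some 4 N at the grip opens the latch
- hinge (a point): axis of the drawbar's vertical hinge, on the carrier's centre line, 143 mm from the carrier's centre towards the handwheel, 42 mm above the bench
- latch (a joint): angle of the small steel safety latch across the hook's mouth, rad: 0 = shut, up to 1.4 = folded inward. Sprung to 0, opens only inward; its pivot is at the rear arm's tip, and it is 22 mm long
- pin_top (a point): centre of the top of the upright steel pulling pin, 10 mm in diameter, top 59 mm above the bench, on the centre line of the deck (track x = 0). The handwheel moves it along track -y, 6 mm per radian; it pulls the carrier only through the hook
- wheel: horizontal steel handwheel with an upright crank grip, 132 mm over the rim, rim top 46 mm above the bench, on a grey gearbox; origin on its vertical axis, 36 mm above the bench; the crank grip is on its local +y. Clockwise seen from above moves the pin away from the carrier, 6 mm per radian; 25 rad are available. Drag some 4 N at the crank; stays where left
- crank_top (a point): centre of the top of the handwheel's black upright round crank grip, 18 mm in diameter, 50 mm from the wheel's axis, fixed on the wheel; it stands 34 mm clear above the rim (rim top 46 mm, grip top 80 mm above the bench). It may turn between the fingers, but then creeps sideways along them: regrasp it when it is off-centre
- wheel_axis (a point): point on the handwheel's vertical axis, 80 mm above the bench
- pointer (a point): tip of the small dark steel pointer in the middle of the carrier's far (+x) side, 52 mm above the bench, moves with the carrier
- index (a point): near face of the brass index post (6 mm wide, 60 mm high) at the far side of the track, by the white blower box of the cooling station (50 mm high); axes parallel to the track's. The carrier is at the station when the pointer and this point have the same y along the track
- jar1: closed glass jar of brown grain with a flat steel screw lid and a paper label, round, squat, 55 mm in diameter, 45 mm high, about 0.16 kg, standing on the bench; origin at the centre of its underside, z up. One of up to four alike, of which two to four are there
- jar2: closed glass jar of brown grain with a flat steel screw lid and a paper label, round, squat, 55 mm in diameter, 45 mm high, about 0.16 kg, standing on the bench; origin at the centre of its underside, z up. One of up to four alike, of which two to four are there
- jar3: closed glass jar of brown grain with a flat steel screw lid and a paper label, round, squat, 55 mm in diameter, 45 mm high, about 0.16 kg, standing on the bench; origin at the centre of its underside, z up. One of up to four alike, of which two to four are there
- jar4: closed glass jar of brown grain with a flat steel screw lid and a paper label, round, squat, 55 mm in diameter, 45 mm high, about 0.16 kg, standing on the bench; origin at the centre of its underside, z up. One of up to four alike, of which two to four are there
- bowl: teal bowl, 140 mm across, 55 mm high, bystander; origin at its underside
- beaker: clear beaker, 70 mm across, 90 mm high, bystander; origin at its underside
- spray: white bottle, 64 mm across, 170 mm high, bystander; origin at its underside
- spoon: spoon 130 mm long lying on the bench, bystander

How it is judged:
By the outcome, as a careful person would: the job done as asked, in the order asked, and still so for the second after the job is handed in, with the robot touching nothing.
Of jar1, jar2, jar3, jar4 only 2 to 4 are there at a start; the rules pass over those that are not, and their reading is None.
At some moment in a run one of jar1, jar2, jar3, jar4 may be knocked a few centimetres aside while the robot is not near it.
It also fails if it takes over 210 s, if anything falls off the work surface, if the arm or the gripper's body presses on something with over 40 N, if the wrist force passes 120 N, or if a joint passes its speed limit or range.

## Working session

There is one attempt and no reset: what is moved stays moved. The work goes in short steps, Python scripts to look and compute and a shell command to move; the robot and the scene stay as the last step left them, time stands still between calls to the robot, and variables do not carry over. Pictures are saved under pics/ and viewed, at most 14 in all, crops included, and the job is handed in when it is done.

```bash
ls; mkdir -p pics
python3 - <<'E'
from cell import env
import cv2
for n in ("scene","top"):
    cv2.imwrite(f"pics/{n}0.png",cv2.cvtColor(env.read_camera(n),cv2.COLOR_RGB2BGR)); print(env.camera_model(n))
s=env.get_state(); print(s); print(env.tip_reach)
E
```

```text
cell.py
inch.py
pics
{'fx': 414.3568934931672, 'fy': 414.3568934931672, 'cx': 318.67210502137664, 'cy': 203.0315345825512, 'rvec': array([ 0.81223346,  2.47682571, -1.22290149]), 'tvec': array([ 0.45914442, -0.15330395,  1.27545904])}
{'fx': 416.73844988919996, 'fy': 416.73844988919996, 'cx': 320.8732601668125, 'cy': 199.5869836189873, 'rvec': array([ 2.1259873 , -2.17316989,  0.11306061]), 'tvec': array([0.00820599, 0.58446171, 0.99723131])}
{'t': 0.1, 'joint_positions': array([-1.18027082e+00,  3.79371406e-01,  1.73469586e+00, -2.38121634e-05,
        1.02856332e+00, -3.32982755e-02]), 'qvel': array([-0.00067378, -0.00323441, -0.00075361,  0.00012042, -0.00049151,
        0.00013874]), 'tau': array([-2.58272630e-04, -7.65033746e+01, -4.35294378e+01,  6.52473886e-02,
        3.98608879e-02,  2.31901998e-05]), 'eef_pos': array([ 0.28780741, -0.63791977,  0.40415621]), 'tool_rot': array([ 9.77629149e-01,  2.10335391e-01, -1.02235444e-04, -5.08899881e-04]), 'force': array([-0.64969029, -0.30866676,  0.60451444]), 'torque': array([-0.00297068,  0.03343878, -0.01736959]), 'finger_force': 0.0, 'gripper_width': 0.0917796876470719}
0.1908
```
View pics/scene0.png

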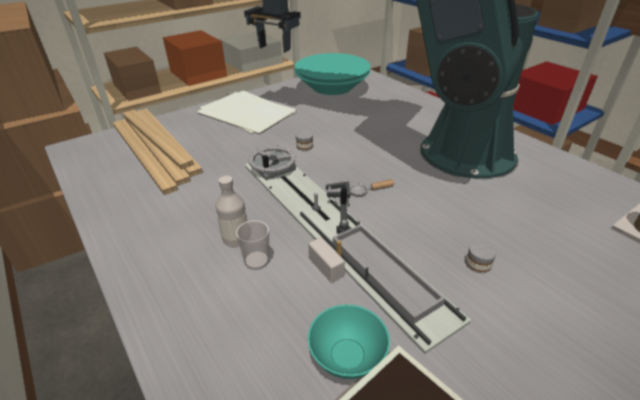

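View pics/top0.png

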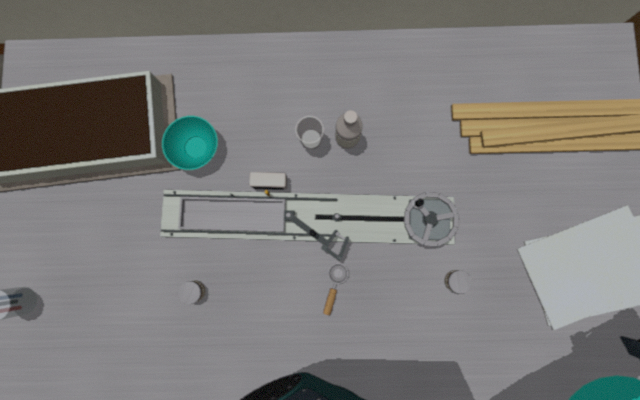

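The top view shows two jars (191,293 and 458,282), the carrier at (235,217), the drawbar swung out to (335,245), the pin (337,217), the wheel (431,220) and the index (267,192). The scene view agrees. I'll enlarge both.

Create h.py:
```python
import numpy as np, cv2
from cell import env
from scipy.spatial.transform import Rotation as R
def cam(n):
    m=env.camera_model(n); K=np.array([[m['fx'],0,m['cx']],[0,m['fy'],m['cy']],[0,0,1]]); Rm=cv2.Rodrigues(m['rvec'])[0]
    return K,Rm,m['tvec']
def back(n,uv,z):
    K,Rm,t=cam(n); d=Rm.T@np.linalg.solve(K,[uv[0],uv[1],1.]); c=-Rm.T@t
    return (c+d*(z-c[2])/d[2])
def proj(n,p):
    K,Rm,t=cam(n); q=K@(Rm@np.asarray(p)+t); return q[:2]/q[2]
def tri(a,b): # scene px, top px
    A=[]
    for n,uv in(("scene",a),("top",b)):
        K,Rm,t=cam(n); P=K@np.c_[Rm,t]; A+=[uv[0]*P[2]-P[0],uv[1]*P[2]-P[1]]
    A=np.array(A); A/=np.linalg.norm(A[:,:3],axis=1)[:,None]
    return np.linalg.lstsq(A[:,:3],-A[:,3],rcond=None)[0]
def snap(n,name,x0,y0,w,h,s):
    im=cv2.cvtColor(env.read_camera(n),cv2.COLOR_RGB2BGR); cv2.imwrite(f"pics/{name}_full.png",im)
    crop(im,name,x0,y0,w,h,s)
def crop(im,name,x0,y0,w,h,s):
    c=cv2.resize(im[y0:y0+h,x0:x0+w],None,fx=s,fy=s,interpolation=cv2.INTER_CUBIC)
    for k in range(0,w,10): cv2.line(c,(k*s,0),(k*s,4 if (x0+k)%50 else 12),(0,0,255),1)
    for k in range(0,h,10): cv2.line(c,(0,k*s),(4 if (y0+k)%50 else 12,k*s),(0,0,255),1)
    cv2.imwrite(f"pics/{name}.png",c)
def tool(dw): # world delta -> tool axes
    return R.from_quat(env.get_state()['tool_rot']).inv().apply(dw)
```

Run:
```python
from h import *
t=cv2.imread('pics/top0.png'); s=cv2.imread('pics/scene0.png')
crop(t,'tc',260,170,200,100,4); crop(s,'sc',240,130,200,150,4)
```

```text
(no output)
```

View pics/tc.png

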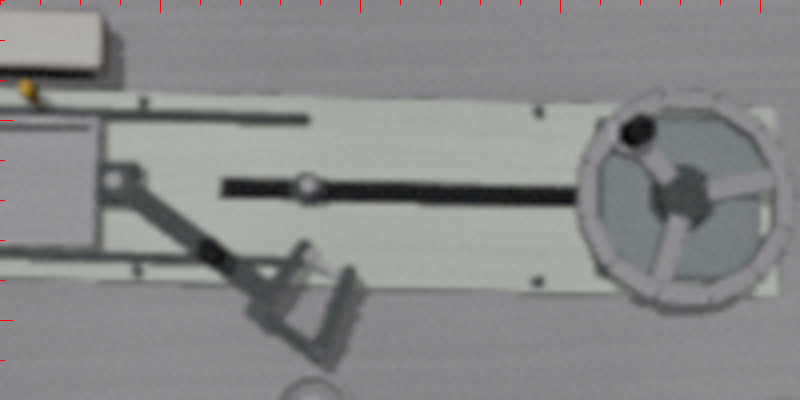

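View pics/sc.png

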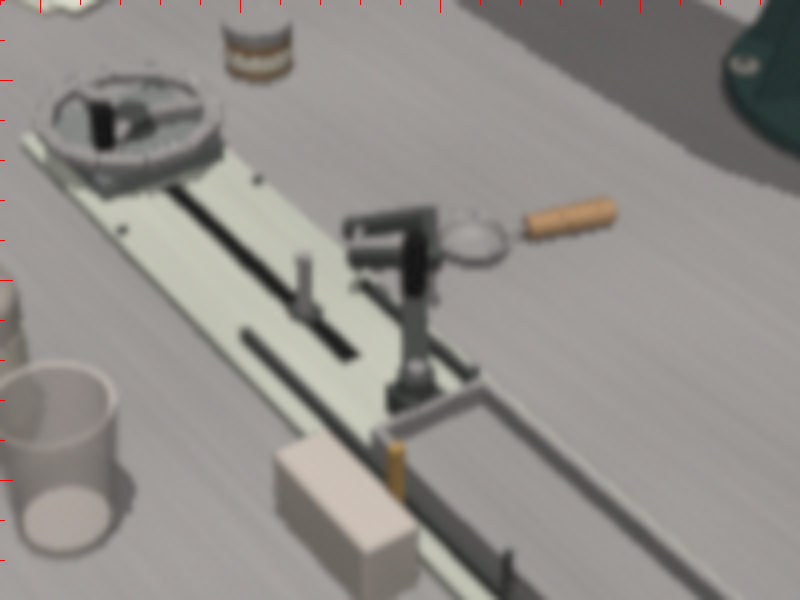

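The crops give these positions:

| Point | Top view | Scene view |
|---|---|---|
| Pin top | (337,216.2) | (316.2,194.2) |
| Hinge | (288.8,214.5) | (344,223) |
| Grip top | (311.5,231.5) | (343.5,189.5) |
| Crank top | (418.5,202.5) | (265,156) |
| Index | (266.5,191.8) | (339,241) |

The pointer is at scene (366.8,267.5).

Run:
```python
from h import *
np.set_printoptions(precision=4,suppress=True)
t=cv2.imread('pics/top0.png'); s=cv2.imread('pics/scene0.png')
crop(t,'tj',160,180,140,130,3)
a=[cv2.resize(x,None,fx=5,fy=5,interpolation=cv2.INTER_CUBIC) for x in (t[270:310,170:220],t[260:300,435:485],s[235:275,455:505],s[120:160,280:330])]
cv2.imwrite('pics/jars.png',np.vstack([np.hstack(a[:2]),np.hstack(a[2:])]))
for k,a,b,z in (("pin",(316.2,194.2),(337,216.2),.059),("hinge",(344,223),(288.8,214.5),.047),("grip",(343.5,189.5),(311.5,231.5),.089),("crank",(265,156),(418.5,202.5),.08),("hub",(274.5,159.5),(430.5,219),.05),("idx",(339,241.5),(266.5,191.8),.06)):
    print(k,tri(a,b),back("top",b,z),back("scene",a,z))
for b in ((174,192),(454,198.5),(162,239.5),(395,243)): print(b,back("top",b,.012))
print("tray",[back("top",b,.034) for b in((182,197),(182,234),(285.5,198.5),(284.5,233))])
print("pointer",back("scene",(366.8,267.5),.052))
```

```text
pin [ 0.5412 -0.0436  0.0576] [ 0.5404 -0.043   0.059 ] [ 0.5429 -0.0427  0.059 ]
hinge [0.5483 0.074  0.0486] [0.5482 0.0744 0.047 ] [0.5474 0.0724 0.047 ]
grip [0.5044 0.017  0.0909] [0.5035 0.0179 0.089 ] [0.5036 0.0142 0.089 ]
crank [ 0.569  -0.2367  0.0834] [ 0.5668 -0.2356  0.08  ] [ 0.5686 -0.2444  0.08  ]
hub [ 0.5285 -0.27    0.0417] [ 0.5293 -0.2691  0.05  ] [ 0.5339 -0.2566  0.05  ]
idx [0.604  0.1263 0.0611] [0.6037 0.1268 0.06  ] [0.6037 0.125  0.06  ]
(174, 192) [0.6157 0.3714 0.012 ]
(454, 198.5) [ 0.5825 -0.3401  0.012 ]
(162, 239.5) [0.4952 0.3991 0.012 ]
(395, 243) [ 0.474 -0.187  0.012]
tray [array([0.5993, 0.3427, 0.034 ]), array([0.5069, 0.3408, 0.034 ]), array([0.5895, 0.0834, 0.034 ]), array([0.5039, 0.0867, 0.034 ])]
pointer [0.6007 0.2116 0.052 ]
```

View pics/jars.png

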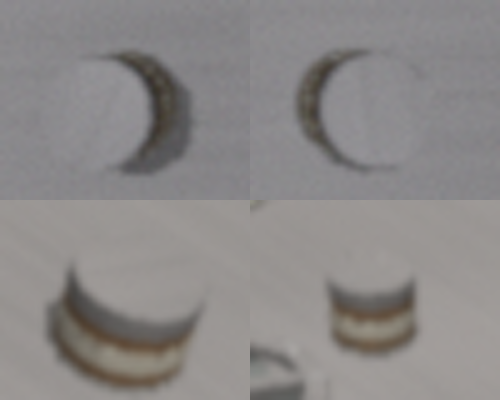

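View pics/tj.png

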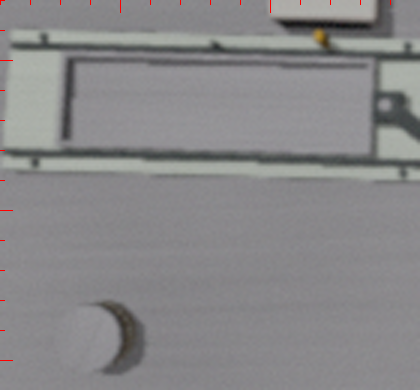

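Both jars stand on the bench. The lid centres are about (189.4,290.6) and (460,282) in the top view, and the tray is empty. The track yaw is about -0.047. The hinge is only 118 mm from the pin, so I'll crank roughly 23 mm before hooking.

Run:
```python
from h import *
np.set_printoptions(precision=4,suppress=True)
j1=back("top",(189.4,290.6),.045); j2=back("top",(460,282),.045)
print(j1,j2,proj("scene",j1),proj("scene",j2), tri((481.5,250),(189.4,290.6)),tri((304.5,135.5),(460,282)))
# yaw delta & move in final axes
s=env.get_state(); r=R.from_quat(s['tool_rot']); th=-.047
Rt=R.from_matrix(np.array([[np.cos(th),np.sin(th),0],[np.sin(th),-np.cos(th),0],[0,0,-1]]).T)
print((r.inv()*Rt).as_rotvec())
d=np.array([*j2[:2],.030+.172])-s['eef_pos']; print(d,Rt.inv().apply(d), r.inv().apply(d))
```

```text
[0.37   0.3163 0.045 ] [ 0.3778 -0.3323  0.045 ] [482.1103 251.1217] [305.0704 134.6323] [0.3705 0.315  0.0477] [ 0.3781 -0.3339  0.0413]
[-0.001   0.0002  0.4708]
[ 0.09    0.3056 -0.2022] [ 0.0755 -0.3095  0.2022] [ 0.2077 -0.2414  0.2024]
```

```bash
python3 inch.py '[[0,0,0,0,0,0.118],[0,0,0,0,0,0.118],[0,0,0,0,0,0.118],[0,0,0,0,0,0.117],[0.02,-0.04,0,0,0,0],[0.02,-0.044,0.02,0,0,0],[0.02,-0.045,0.02,0,0,0],[0.0155,-0.045,0.02,0,0,0],[0,-0.045,0.02,0,0,0],[0,-0.045,0.02,0,0,0]]' 0.091 20; python3 inch.py '[[0,-0.0455,0,0,0,0],[0,0,0.03,0,0,0],[0,0,0.03,0,0,0],[0,0,0,0,0,0]]'
python3 - <<'E'
from h import *
snap("top","t1",420,240,80,80,6); 
s=env.get_state(); print(s['eef_pos'],R.from_quat(s['tool_rot']).as_matrix()[:,0])
E
```

```text
t: 1.1
eef_pos: [0.3729, -0.3819, 0.3066]
tool_rot: [1.0, -0.023, 0.0, -0.0]
force: [1.4, -0.1, 0.3]
gripper_width: 0.0911
finger_force: 0.0
t: 1.5
eef_pos: [0.3742, -0.3372, 0.2447]
tool_rot: [1.0, -0.023, -0.002, -0.002]
force: [0.2, 0.3, -0.3]
gripper_width: 0.0909
finger_force: 0.0
[ 0.37467314 -0.33795883  0.24643005] [ 0.99888775 -0.04708224 -0.00255528]
```

```bash
python3 inch.py '[[0.003,-0.005,0,0,0,0],[0,0,0.022,0,0,0],[0,0,0.022,0,0,0],[0,0,0,0,0,0]]'; python3 inch.py '[[0,0,0,0,0,0],[0,0,0,0,0,0],[0,0,0,0,0,0],[0,0,0,0,0,0],[0,0,0,0,0,0]]' 0.03 20;  python3 - <<'E'
from h import *
np.set_printoptions(precision=4,suppress=True)
s=env.get_state(); print(s['eef_pos'])
u=np.array([.047,1,0])/np.hypot(.047,1); c=np.array([.5483,.074,0])+.143*u
for k in(-.055,.055):
    p=c+k*u; p[2]=.202+.020; print(p, tool(p-s['eef_pos']))
E
```

```text
t: 1.95
eef_pos: [0.3782, -0.3333, 0.2029]
tool_rot: [1.0, -0.024, -0.001, -0.001]
force: [-0.6, 0.4, 0.4]
gripper_width: 0.0912
finger_force: 0.0
t: 2.45
eef_pos: [0.3784, -0.3337, 0.2039]
tool_rot: [1.0, -0.024, 0.0, 0.0]
force: [-0.2, 1.1, 6.6]
gripper_width: 0.0542
finger_force: 20.0
[ 0.3784 -0.3337  0.2039]
[0.5524 0.1619 0.222 ] [ 0.1505 -0.5032 -0.0183]
[0.5576 0.2718 0.222 ] [ 0.1505 -0.6132 -0.0183]
```

```bash
python3 inch.py '[[0,0,-0.02,0,0,0],[0,0,-0.04,0,0,0],[0,-0.02,-0.04,0,0,0],[0,-0.043,-0.02,0,0,0],[0,-0.044,0,0,0,0],[0,-0.044,0,0,0,0],[0,-0.044,0,0,0,0],[0,-0.044,0,0,0,0],[0,-0.044,0,0,0,0],[0,-0.044,0,0,0,0]]'; python3 inch.py '[[0.02,-0.04,0,0,0,0],[0.03,-0.035,0,0,0,0],[0.03,-0.035,0,0,0,0],[0.03,-0.035,0,0,0,0],[0.03,-0.03,0,0,0,0],[0.01,0,0,0,0,0],[0,0,0,0,0,0],[0,0,0,0,0,0]]'
python3 - <<'E'
from h import *
np.set_printoptions(precision=4,suppress=True)
s=env.get_state(); print(s['eef_pos'],tool(np.array([.5524,.1619,.2245])-s['eef_pos']))
im=[cv2.cvtColor(env.read_camera(n),cv2.COLOR_RGB2BGR) for n in("top","scene")]
cv2.imwrite('pics/v1.png',np.vstack([cv2.resize(im[0],(480,300)),cv2.resize(im[1],(480,300))]))
E
```

```text
t: 3.45
eef_pos: [0.3933, -0.0052, 0.3237]
tool_rot: [1.0, -0.024, 0.0, -0.0]
force: [1.2, -0.3, -1.8]
gripper_width: 0.0545
finger_force: 20.0
t: 4.25
eef_pos: [0.5509, 0.1602, 0.323]
tool_rot: [1.0, -0.024, -0.001, 0.0]
force: [-0.9, -0.2, -1.4]
gripper_width: 0.0546
finger_force: 20.0
[0.5509 0.1602 0.323 ] [ 0.0015 -0.0018  0.0985]
```

View pics/v1.png

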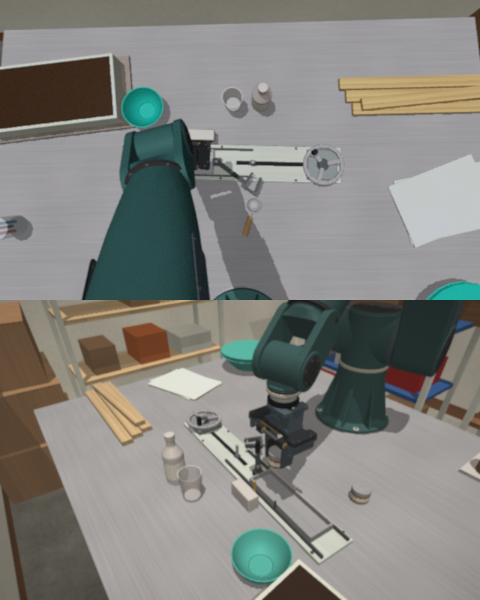

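The jar is held above the tray and the second jar is still at its spot. Lowering now.

```bash
python3 inch.py '[[0.0015,-0.0018,0.04,0,0,0],[0,0,0.035,0,0,0],[0,0,0.015,0,0,0],[0,0,0.008,0,0,0],[0,0,0.002,0,0,0],[0,0,0,0,0,0]]'; python3 inch.py '[[0,0,0,0,0,0],[0,0,0,0,0,0],[0,0,0,0,0,0]]' 0.075 20; python3 inch.py '[[0,0,-0.03,0,0,0],[0,0,-0.04,0,0,0],[-0.03,0,-0.04,0,0,0],[-0.04,-0.03,0,0,0,0],[-0.04,-0.04,0,0,0,0],[-0.04,-0.04,0,0,0,0],[0,0,0,0,0,0],[0,0,0,0,0,0]]' 0.091
python3 - <<'E'
from h import *
np.set_printoptions(precision=4,suppress=True)
s=env.get_state(); print(s['eef_pos'],tool(np.array([.3705,.3155,.202])-s['eef_pos']))
s=env.read_camera("scene"); crop(cv2.cvtColor(s,cv2.COLOR_RGB2BGR),'v2',290,170,240,180,3)
E
```

```text
t: 4.95
eef_pos: [0.5537, 0.1625, 0.2244]
tool_rot: [1.0, -0.024, 0.001, -0.0]
force: [0.6, 0.3, -1.3]
gripper_width: 0.0545
finger_force: 20.0
t: 5.25
eef_pos: [0.5536, 0.1626, 0.2241]
tool_rot: [1.0, -0.024, 0.001, -0.0]
force: [0.6, 0.0, 0.0]
gripper_width: 0.074
finger_force: 0.0
t: 6.05
eef_pos: [0.4171, 0.2704, 0.3338]
tool_rot: [1.0, -0.022, 0.0, -0.0]
force: [0.8, -0.8, 0.1]
gripper_width: 0.0907
finger_force: 0.0
[0.4171 0.2704 0.3338] [-0.0487 -0.0429  0.1318]
```

View pics/v2.png

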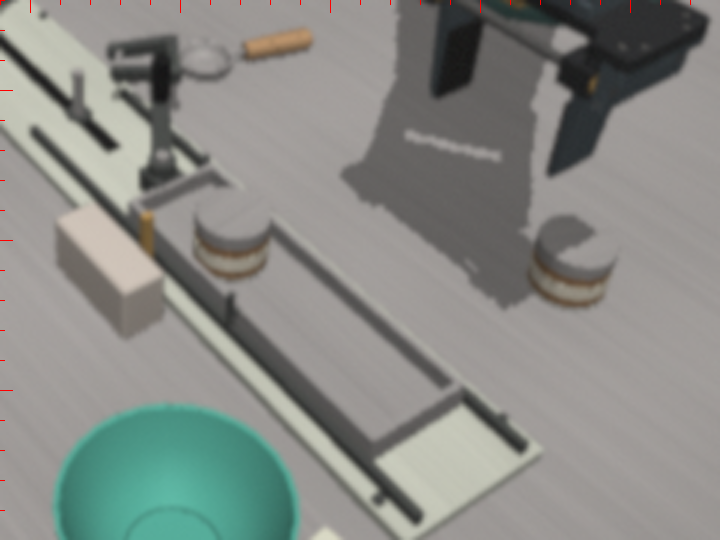

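The first jar stands upright in the tray. The other jar is unmoved, with its lid at scene (482,250). Grasping it.

```bash
python3 inch.py '[[-0.0247,-0.0229,0.02,0,0,0],[-0.024,-0.02,0.03,0,0,0],[0,0,0.03,0,0,0],[0,0,0,0,0,0],[0,0,0,0,0,0]]'
python3 - <<'E'
from h import *
np.set_printoptions(precision=4,suppress=True)
s=env.get_state(); print(s['eef_pos'],tool(np.array([.3705,.3155,.203])-s['eef_pos']))
E
```

```text
t: 6.6
eef_pos: [0.372, 0.3144, 0.2537]
tool_rot: [1.0, -0.024, -0.0, 0.0]
force: [0.1, -0.8, 1.3]
gripper_width: 0.0905
finger_force: 0.0
[0.372  0.3144 0.2537] [-0.0015 -0.0011  0.0507]
```

```bash
python3 inch.py '[[-0.0015,-0.001,0.025,0,0,0],[0,0,0.025,0,0,0],[0,0,0,0,0,0],[0,0,0,0,0,0]]'; python3 inch.py '[[0,0,0,0,0,0],[0,0,0,0,0,0],[0,0,0,0,0,0],[0,0,0,0,0,0],[0,0,0,0,0,0]]' 0.03 20; python3 inch.py '[[0,0,-0.02,0,0,0],[0,0,-0.04,0,0,0],[0.02,0,-0.04,0,0,0],[0.04,0.01,-0.02,0,0,0],[0.04,0.01,0,0,0,0],[0.04,0.01,0,0,0,0],[0.04,0.01,0,0,0,0],[0,0,0,0,0,0],[0,0,0,0,0,0]]'
python3 - <<'E'
from h import *
np.set_printoptions(precision=4,suppress=True)
s=env.get_state(); print(s['eef_pos'],tool(np.array([.5576,.2718,.2245])-s['eef_pos']))
E
```

```text
t: 7.0
eef_pos: [0.3705, 0.3159, 0.2047]
tool_rot: [1.0, -0.024, 0.0, -0.0]
force: [0.6, 0.4, -0.1]
gripper_width: 0.0911
finger_force: 0.0
t: 7.5
eef_pos: [0.3695, 0.3161, 0.2037]
tool_rot: [1.0, -0.024, 0.0, -0.0]
force: [1.0, -1.5, 5.1]
gripper_width: 0.0544
finger_force: 20.0
t: 8.4
eef_pos: [0.5477, 0.2671, 0.3229]
tool_rot: [1.0, -0.024, -0.0, 0.0]
force: [0.2, -0.0, -1.5]
gripper_width: 0.0551
finger_force: 20.0
[0.5477 0.2671 0.3229] [ 0.0098 -0.0052  0.0984]
```

```bash
python3 inch.py '[[0.0098,-0.0052,0.03,0,0,0],[0,0,0.035,0,0,0],[0,0,0.023,0,0,0],[0,0,0.008,0,0,0],[0,0,0.002,0,0,0],[0,0,0,0,0,0]]'; python3 inch.py '[[0,0,0,0,0,0],[0,0,0,0,0,0],[0,0,0,0,0,0]]' 0.075 20; python3 inch.py '[[0,0,-0.03,0,0,0],[0,0,-0.04,0,0,0],[0,0,-0.04,0,0,0],[-0.02,0.04,0,0,0,0],[0,0.05,0,0,0,0],[0,0.05,0,0,0,0],[0,0.05,0,0,0,0],[0,0.05,0,0,0,0],[0,0.05,0,0,0,0]]' 0.05
python3 - <<'E'
from h import *
np.set_printoptions(precision=4,suppress=True)
s=env.get_state(); print(s['eef_pos'])
print(back("top",(431.5,220),.046), proj("scene",[.531,-.27,.046]))
im=[cv2.cvtColor(env.read_camera(n),cv2.COLOR_RGB2BGR) for n in("top","scene")]
cv2.imwrite('pics/v3.png',np.vstack([cv2.resize(im[0],(480,300)),cv2.resize(im[1],(480,300))]))
E
```

```text
t: 9.0
eef_pos: [0.5574, 0.2726, 0.2262]
tool_rot: [1.0, -0.023, 0.0, -0.0]
force: [0.3, 0.9, -1.3]
gripper_width: 0.0543
finger_force: 20.0
t: 9.3
eef_pos: [0.5577, 0.2724, 0.2263]
tool_rot: [1.0, -0.024, 0.001, -0.0]
force: [-0.3, -0.4, -0.1]
gripper_width: 0.0735
finger_force: 0.0
t: 10.2
eef_pos: [0.5233, -0.0183, 0.336]
tool_rot: [1.0, -0.024, 0.001, 0.0]
force: [0.9, -0.2, -0.8]
gripper_width: 0.0499
finger_force: 0.0
[ 0.5233 -0.0183  0.336 ]
[ 0.5271 -0.2723  0.046 ] [273.0381 158.391 ]
```

View pics/v3.png

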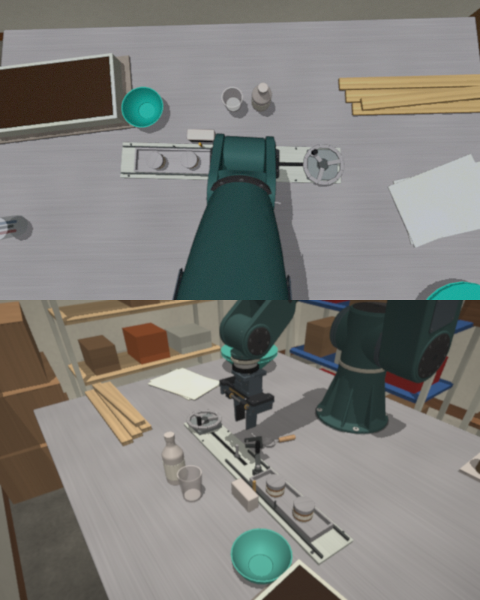

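Both jars are in the tray and the bystanders are untouched. Next I go above the crank, with the tool's x axis radial (inward).

```bash
python3 inch.py '[[0.0108,0.0434,0,0,0,0],[0.0108,0.0434,0,0,0,0],[0.0108,0.0434,0,0,0,0],[0.0108,0.0434,0,0,0,0],[0.0108,0.0434,0,0,0,0],[0,0,0,0,0,-0.15],[0,0,0,0,0,-0.15],[0,0,0,0,0,-0.15],[0,0,0,0,0,-0.15],[0,0,0,0,0,-0.15]]'; python3 inch.py '[[0,0,0,0,0,-0.15],[0,0,0,0,0,-0.15],[0,0,0,0,0,-0.15],[0,0,0,0,0,-0.15],[0,0,0,0,0,-0.15],[0,0,0,0,0,-0.15],[0,0,0,0,0,-0.15],[0,0,0,0,0,-0.15],[0,0,0,0,0,-0.15],[0,0,0,0,0,-0.15]]'; python3 inch.py '[[0,0,0,0,0,-0.15],[0,0,0,0,0,-0.15],[0,0,0,0,0,-0.15],[0,0,0,0,0,-0.15],[0,0,0,0,0,-0.15],[0,0,0,0,0,-0.15],[0,0,0,0,0,-0.15],[0,0,0,0,0,-0.15],[0,0,0,0,0,-0.15],[0,0,0,0,0,-0.15]]'; python3 inch.py '[[0,0,0,0,0,-0.15],[0,0,0,0,0,0],[0,0,0,0,0,0]]'
python3 - <<'E'
from h import *
np.set_printoptions(precision=4,suppress=True)
s=env.get_state(); x=R.from_quat(s['tool_rot']).as_matrix()[:,0]; print(s['eef_pos'],s['joint_positions'],np.arctan2(x[1],x[0])%6.283,tool(np.array([.5675,-.2372,.240])-s['eef_pos']))
E
```

```text
t: 11.3
eef_pos: [0.5677, -0.2352, 0.3357]
tool_rot: [0.938, 0.347, 0.0, 0.0]
force: [0.4, -0.2, 0.1]
gripper_width: 0.05
finger_force: 0.0
t: 12.3
eef_pos: [0.5678, -0.2352, 0.3357]
tool_rot: [0.449, 0.893, 0.0, 0.0]
force: [-0.1, 0.5, 0.4]
gripper_width: 0.05
finger_force: 0.0
t: 13.3
eef_pos: [0.5678, -0.2352, 0.3358]
tool_rot: [-0.28, 0.96, -0.0, 0.0]
force: [0.4, -0.3, -0.7]
gripper_width: 0.0502
finger_force: 0.0
t: 13.6
eef_pos: [0.5677, -0.2354, 0.3356]
tool_rot: [-0.346, 0.938, -0.0, 0.0]
force: [0.0, -0.2, 0.1]
gripper_width: 0.0501
finger_force: 0.0
[ 0.5677 -0.2354  0.3356] [-0.431   0.3374  1.9416  0.0001  0.8624 -2.7087] 3.8482339127222613 [ 0.0013 -0.0012  0.0956]
```

```bash
python3 inch.py '[[0.0013,-0.0012,0.035,0,0,0],[0,0,0.035,0,0,0],[0,0,0.0255,0,0,0],[0,0,0,0,0,0],[0,0,0,0,0,0]]'; python3 inch.py '[[0,0,0,0,0,0],[0,0,0,0,0,0],[0,0,0,0,0,0],[0,0,0,0,0,0]]' 0.01 15; python3 inch.py '[[0.00056,-0.00747,0,0,0,0.15],[0.00056,-0.00747,0,0,0,0.15],[0.00056,-0.00747,0,0,0,0.15],[0.00056,-0.00747,0,0,0,0.15],[0.00056,-0.00747,0,0,0,0.15],[0.00056,-0.00747,0,0,0,0.15]]'
```

```text
t: 14.1
eef_pos: [0.5675, -0.2374, 0.2396]
tool_rot: [-0.346, 0.938, 0.0, -0.0]
force: [0.2, -0.5, 0.2]
gripper_width: 0.0498
finger_force: 0.0
t: 14.5
eef_pos: [0.5676, -0.2376, 0.2403]
tool_rot: [-0.348, 0.938, -0.0, 0.001]
force: [2.9, -0.4, -0.8]
gripper_width: 0.0204
finger_force: 1.4
t: 15.1
eef_pos: [0.5802, -0.2797, 0.2405]
tool_rot: [0.098, 0.995, -0.0, 0.003]
force: [17.7, 1.0, -10.2]
gripper_width: 0.0174
finger_force: 15.0
```

```bash
python3 inch.py '[[0,0,0,0,0,0],[0,0,0,0,0,0]]' 0.03; python3 inch.py '[[0,0,0,0,0,0],[0,0,0,0,0,0],[0,0,0,0,0,0],[0,0,0,0,0,0]]' 0.01 10;python3 inch.py '[[0.00056,-0.00747,0,0,0,0.15],[0.00056,-0.00747,0,0,0,0.15],[0.00056,-0.00747,0,0,0,0.15],[0.00056,-0.00747,0,0,0,0.15],[0.00056,-0.00747,0,0,0,0.15]]';python3 inch.py '[[0.00056,-0.00747,0,0,0,0.15],[0.00056,-0.00747,0,0,0,0.15],[0.00056,-0.00747,0,0,0,0.15],[0.00056,-0.00747,0,0,0,0.15],[0.00056,-0.00747,0,0,0,0.15]]'
python3 - <<'E'
from h import *
snap("top","t4",360,160,120,110,5)
E
```

```text
t: 15.3
eef_pos: [0.5784, -0.2795, 0.2399]
tool_rot: [0.094, 0.996, 0.0, -0.0]
force: [-0.7, -0.2, 0.2]
gripper_width: 0.0292
finger_force: 0.0
t: 15.7
eef_pos: [0.5784, -0.2794, 0.2399]
tool_rot: [0.094, 0.996, 0.0, -0.0]
force: [-0.4, 0.2, 0.6]
gripper_width: 0.0175
finger_force: 10.0
t: 16.2
eef_pos: [0.5596, -0.311, 0.24]
tool_rot: [0.455, 0.89, 0.0, 0.002]
force: [8.1, -2.1, -8.4]
gripper_width: 0.0173
finger_force: 10.0
t: 16.7
eef_pos: [0.5237, -0.3202, 0.2401]
tool_rot: [0.75, 0.662, 0.0, 0.001]
force: [5.4, -0.7, -3.5]
gripper_width: 0.0181
finger_force: 10.0
```

View pics/t4.png

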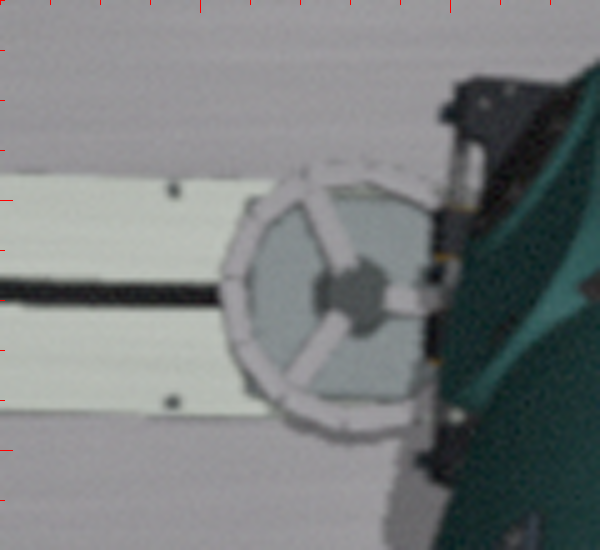

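The wheel follows: the crank now points right, at about top (446,219). Ten more rows.

```bash
python3 inch.py '[[0.00056,-0.00747,0,0,0,0.15],[0.00056,-0.00747,0,0,0,0.15],[0.00056,-0.00747,0,0,0,0.15],[0.00056,-0.00747,0,0,0,0.15],[0.00056,-0.00747,0,0,0,0.15],[0.00056,-0.00747,0,0,0,0.15],[0.00056,-0.00747,0,0,0,0.15],[0.00056,-0.00747,0,0,0,0.15],[0.00056,-0.00747,0,0,0,0.15],[0.00056,-0.00747,0,0,0,0.15]]';  python3 inch.py '[[0,0,0,0,0,0],[0,0,0,0,0,0]]' 0.035; python3 inch.py '[[0,0,-0.03,0,0,0],[0,0,-0.04,0,0,0],[0,0,-0.03,0,0,0],[0.0,0,0,0,0,0]]'
python3 - <<'E'
from h import *
np.set_printoptions(precision=4,suppress=True)
s=env.get_state(); x=R.from_quat(s['tool_rot']).as_matrix()[:,0]; print(s['eef_pos'],s['joint_positions'],np.arctan2(x[1],x[0])%6.283)
im=[cv2.cvtColor(env.read_camera(n),cv2.COLOR_RGB2BGR) for n in("top","scene")]
cv2.imwrite('pics/t5.png',im[0])
crop(im[1],'s5',230,120,140,140,4)
E
```

```text
t: 17.75
eef_pos: [0.4809, -0.268, 0.2407]
tool_rot: [1.0, -0.025, 0.002, 0.001]
force: [12.4, -3.5, -4.5]
gripper_width: 0.0176
finger_force: 10.0
t: 17.95
eef_pos: [0.4796, -0.2676, 0.24]
tool_rot: [1.0, -0.021, -0.0, -0.0]
force: [-0.7, -0.5, -0.0]
gripper_width: 0.0306
finger_force: 0.0
t: 18.35
eef_pos: [0.4804, -0.2686, 0.3438]
tool_rot: [1.0, -0.022, 0.002, 0.001]
force: [-0.2, 0.5, -0.4]
gripper_width: 0.0351
finger_force: 0.0
[ 0.4804 -0.2686  0.3438] [-0.5521  0.2307  2.0676 -0.0001  0.8376  1.0624] 6.239364493562089
```

View pics/s5.png

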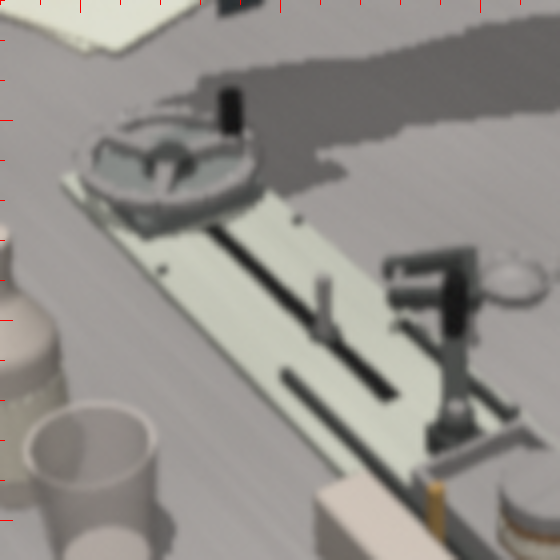

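Run:
```python
from h import *
np.set_printoptions(precision=4,suppress=True)
p=back("scene",(310.8,189.5),.059); p0=back("scene",(316.2,194.2),.059); print("pin",p,p0,p-p0,back("scene",(344.5,222),.047)); print("crank",back("scene",(287.8,142.8),.08),back("scene",(287.8,142.8),.083))
t=cv2.imread('pics/t5.png'); crop(t,'t5c',270,180,190,70,4)
```

```text
pin [ 0.5422 -0.0668  0.059 ] [ 0.5429 -0.0427  0.059 ] [-0.0007 -0.0241  0.    ] [0.5443 0.0703 0.047 ]
crank [ 0.4803 -0.2679  0.08  ] [ 0.483  -0.2633  0.083 ]
```

View pics/t5c.png

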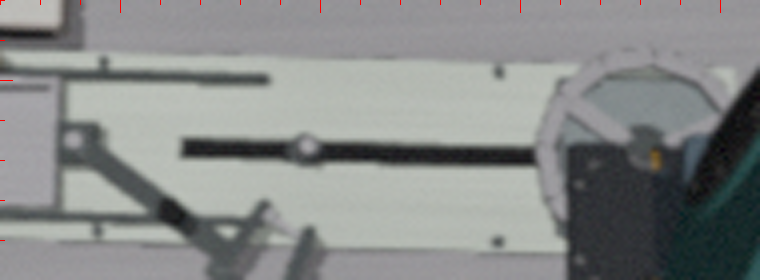

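Run:
```python
from h import *
np.set_printoptions(precision=4,suppress=True)
for n in("top0","t5"):
    g=cv2.cvtColor(cv2.imread(f'pics/{n}.png'),cv2.COLOR_BGR2GRAY).astype(int); x=337 if n=="top0" else 347
    print(g[208:222,280:298]); print(g[210:223,x-7:x+8])
for h in(288.25,288.8): print(np.linalg.norm((back("top",(h,215),.047)-back("top",(346.75,216.75),.059))[:2]),back("top",(h,215),.047))
```

```text
[[150 149 149 144 121 104 123 154 169 170 172 171 171 173 172 172 171 171]
 [147 149 148 142 114 102 118 147 161 163 164 162 164 162 164 167 170 170]
 [145 148 147 137 106  87  96 111 123 126 125 123 123 128 142 160 170 171]
 [147 148 145 131 100  79  75  80  81  86  82  83  83  83 104 142 161 168]
 [146 145 143 130  96  75  81  87  96  92  83  75  74  67  77 114 138 159]
 [147 148 146 127  98  81 102 125 132 123  95  84  71  67  71  98 123 155]
 [146 149 146 128  98  89 124 143 148 141 110  85  76  68  74 100 124 152]
 [149 147 145 126  96  90 125 142 147 138 110  82  80  75  86 107 124 155]
 [146 147 144 129  96  82 105 123 131 121 100  84  80  76  82  92 118 151]
 [146 150 144 124  89  73  82  92  94  91  83  81  78  75  74  80  97 135]
 [148 147 145 123  88  69  73  77  78  79  80  77  73  74  71  75  78 100]
 [147 151 144 121  92  73  67  68  66  74  74  71  75  71  72  73  73  76]
 [148 149 145 125  91  70  66  71  63  66  69  73  74  71  71  73  72  74]
 [149 147 148 130 102  86  92  94  95  92  95  89  86  74  72  73  72  68]]
[[170 172 172 170 171 169 171 170 169 167 170 169
[... 2026 characters left out ...]
76 161 143 144 159 172 182 185 186 186 186 187]
 [155 157 155 141 120 120 135 141 143 159 170 174 172 176 175]
 [ 92  97 100  96 104 136 154 154 135 119 114 116 118 120 120]
 [ 39  55  70  80 102 141 165 161 142 107  73  50  49  51  51]
 [ 39  56  71  82  88 125 149 153 127  90  58  42  34  33  42]
 [ 37  54  69  78  78  88 110 105  86  65  43  41  35  36  35]
 [ 74  65  72  84  72  77  68  66  55  50  43  46  42  39  43]
 [140 124 115 110  96  80  75  68  65  70  84  98 105 107 111]
 [178 175 174 163 143 123 117 118 118 122 138 161 174 173 174]
 [186 185 185 182 178 174 174 171 169 163 168 181 186 185 184]]
0.14244493700239183 [0.547  0.0757 0.047 ]
0.1410988840801304 [0.547  0.0744 0.047 ]
```

The pin top is now at top (346.5,216.2) and the hinge at (287.9,214.5), so they are about 142 mm apart, inside the hooking range. The grip is at about (313,233.5). I go over it with the tool's x axis along the bar.

```bash
python3 inch.py '[[0.0012,-0.0405,0,0,0,0],[0.0012,-0.0405,0,0,0,0],[0.0012,-0.0405,0,0,0,0],[0.0012,-0.0405,0,0,0,0],[0.0012,-0.0405,0,0,0,0],[0.0012,-0.0405,0,0,0,0],[0.0012,-0.0405,0,0,0,0]]' 0.05; python3 inch.py '[[0,0,0,0,0,-0.14],[0,0,0,0,0,-0.14],[0,0,0,0,0,-0.14],[0,0,0,0,0,-0.14],[0,0,0,0,0,-0.14],[0,0,0,0,0,-0.14],[0,0,0,0,0,-0.136],[0,0,0.03,0,0,0],[0,0,0,0,0,0],[0,0,0,0,0,0]]'
python3 - <<'E'
from h import *
np.set_printoptions(precision=4,suppress=True)
for uv in((313,233.5),(313.5,233.5)): print(back("top",uv,.089))
print(back("scene",(343.75,187.5),.089))
s=env.get_state(); x=R.from_quat(s['tool_rot']).as_matrix()[:,0]; print(s['eef_pos'],np.arctan2(x[1],x[0]),tool(np.array([.5015,.0145,.243])-s['eef_pos']))
E
```

```text
t: 19.15
eef_pos: [0.5007, 0.0165, 0.3385]
tool_rot: [1.0, -0.023, -0.001, 0.0]
force: [0.9, -1.2, -0.2]
gripper_width: 0.0499
finger_force: 0.0
t: 20.15
eef_pos: [0.5009, 0.0149, 0.309]
tool_rot: [0.894, 0.448, -0.001, -0.001]
force: [-0.1, -0.2, 0.6]
gripper_width: 0.0499
finger_force: 0.0
[0.4988 0.0145 0.089 ]
[0.4988 0.0133 0.089 ]
[0.4981 0.0082 0.089 ]
[0.5009 0.0149 0.309 ] 0.9291087077255058 [0.0002 0.001  0.066 ]
```

```bash
python3 inch.py '[[0,0,0.03,0,0,0],[0,0,0.025,0,0,0],[0,0,0.011,0,0,0],[0,0,0,0,0,0],[0,0,0,0,0,0]]'; python3 inch.py '[[0,0,0,0,0,0],[0,0,0,0,0,0],[0,0,0,0,0,0],[0,0,0,0,0,0],[0,0,0,0,0,0]]' 0.01 12
python3 - <<'E'
from h import *
np.set_printoptions(precision=4,suppress=True)
s=env.get_state(); x=R.from_quat(s['tool_rot']).as_matrix()[:,0]; print(s['eef_pos'],np.arctan2(x[1],x[0]), s['force'])
d=s['eef_pos'][:2]-[.547,.0755]; print(np.linalg.norm(d),np.arctan2(-d[0],-d[1])-.047)
E
```

```text
t: 20.65
eef_pos: [0.5017, 0.015, 0.2448]
tool_rot: [0.894, 0.448, 0.0, 0.0]
force: [0.0, -0.7, -0.2]
gripper_width: 0.0499
finger_force: 0.0
t: 21.15
eef_pos: [0.5013, 0.015, 0.2441]
tool_rot: [0.894, 0.448, 0.0, 0.0]
force: [-0.0, -1.2, 2.3]
gripper_width: 0.0155
finger_force: 12.0
[0.5013 0.015  0.2441] 0.9288323457519505 [-0.0346 -1.1798  2.3206]
0.0758095216415308 0.5998449532279053
```

```bash
python3 inch.py '[[0.0004,0.0075,0,0,0,-0.1],[0.0004,0.0075,0,0,0,-0.1],[0.0004,0.0075,0,0,0,-0.1],[0,0,0,0,0,0]]'; python3 inch.py '[[0.0001,0.0045,0,0,0,-0.06],[0.0001,0.0045,0,0,0,-0.06],[0.0001,0.0045,0,0,0,-0.06],[0.0001,0.0045,0,0,0,-0.06],[0.0001,0.0045,0,0,0,-0.06],[0,0,0,0,0,0],[0,0,0,0,0,0]]'
python3 - <<'E'
from h import *
np.set_printoptions(precision=4,suppress=True)
s=env.get_state(); print(s['eef_pos'], s['force'])
d=s['eef_pos'][:2]-[.547,.0755]; print(np.linalg.norm(d),np.arctan2(-d[0],-d[1])-.047)
E
```

```text
t: 21.55
eef_pos: [0.5217, 0.0039, 0.2441]
tool_rot: [0.816, 0.578, -0.0, 0.0]
force: [-2.0, -4.3, 8.1]
gripper_width: 0.0157
finger_force: 12.0
t: 22.25
eef_pos: [0.5433, -0.0004, 0.2441]
tool_rot: [0.722, 0.692, -0.0, 0.0]
force: [-0.6, -7.2, 2.6]
gripper_width: 0.0156
finger_force: 12.0
[ 0.5433 -0.0004  0.2441] [-0.6086 -7.2038  2.6351]
0.07601189879273183 0.002128809014461386
```

```bash
python3 inch.py '[[0,0,0,0,0,0],[0,0,0,0,0,0],[0,0,-0.03,0,0,0],[0,0,-0.04,0,0,0],[0,0,-0.03,0,0,0],[-0.04,-0.01,0,0,0,0],[-0.045,-0.01,0,0,0,0],[-0.045,-0.01,0,0,0,0],[-0.045,-0.01,0,0,0,0],[-0.045,-0.01,0,0,0,0]]' 0.05; python3 inch.py '[[-0.045,0,0,0,0,0],[0,0,0,0,0,0],[0,0,0,0,0,0]]'
python3 - <<'E'
from h import *
np.set_printoptions(precision=4,suppress=True)
s=env.get_state(); x=R.from_quat(s['tool_rot']).as_matrix()[:,0]; print(s['eef_pos'],s['joint_positions'],np.arctan2(x[1],x[0]))
im=[cv2.cvtColor(env.read_camera(n),cv2.COLOR_RGB2BGR) for n in("top","scene")]
cv2.imwrite('pics/t6f.png',im[0]);cv2.imwrite('pics/s6f.png',im[1])
a=cv2.resize(im[0][185:260,230:390],None,fx=4,fy=4,interpolation=cv2.INTER_CUBIC)
b=cv2.resize(im[1][160:230,270:430],None,fx=4,fy=4,interpolation=cv2.INTER_CUBIC)
cv2.imwrite('pics/v6.png',np.vstack([a,b]))
E
```

```text
t: 23.25
eef_pos: [0.4831, -0.2192, 0.3441]
tool_rot: [0.722, 0.692, 0.0, 0.0]
force: [0.2, -0.7, -0.0]
gripper_width: 0.0504
finger_force: 0.0
t: 23.55
eef_pos: [0.4817, -0.2632, 0.3437]
tool_rot: [0.722, 0.691, 0.0, -0.0]
force: [-1.4, -0.1, -0.3]
gripper_width: 0.0499
finger_force: 0.0
[ 0.4817 -0.2632  0.3437] [-0.5426  0.2294  2.0695  0.0002  0.8431 -0.4989] 1.5269584495253157
```

View pics/v6.png

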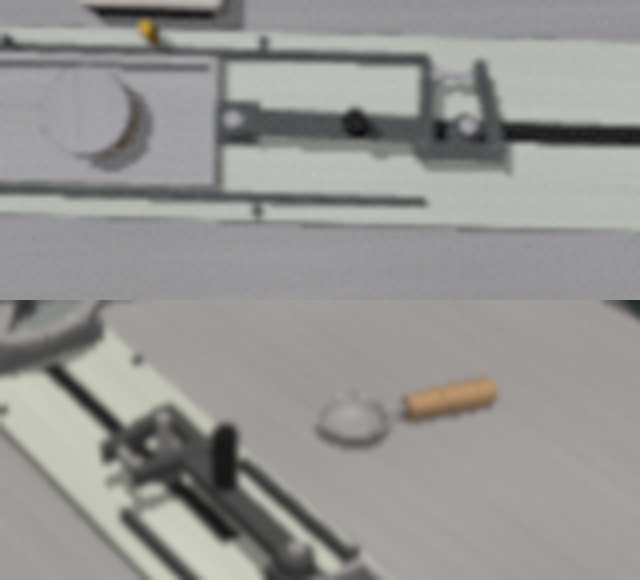

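The pin sits in the hook's pocket at about top (346,216). The latch strip lies across the mouth behind it, near (344,205). About 95 mm of pin travel remains, roughly 15.8 rad. Regrasping the crank with the last joint wound back.

```bash
python3 inch.py '[[-0.0048,-0.0004,0,0,0,-0.143],[0,0,0,0,0,-0.143],[0,0,0,0,0,-0.143],[0,0,0,0,0,-0.143],[0,0,0,0,0,-0.143],[0,0,0,0,0,-0.143],[0,0,0,0,0,-0.143],[0,0,0,0,0,-0.143],[0,0,0,0,0,-0.143],[0,0,0,0,0,-0.143]]'; python3 inch.py '[[0,0,0.03,0,0,-0.141],[0,0,0.04,0,0,0],[0,0,0.0337,0,0,0],[0,0,0,0,0,0],[0,0,0,0,0,0]]';  python3 inch.py '[[0,0,0,0,0,0],[0,0,0,0,0,0],[0,0,0,0,0,0],[0,0,0,0,0,0],[0,0,0,0,0,0]]' 0.01 12; python3 inch.py '[[-0.00056,0.00747,0,0,0,0.15],[-0.00056,0.00747,0,0,0,0.15],[-0.00056,0.00747,0,0,0,0.15],[-0.00056,0.00747,0,0,0,0.15],[-0.00056,0.00747,0,0,0,0.15],[-0.00056,0.00747,0,0,0,0.15],[-0.00056,0.00747,0,0,0,0.15],[-0.00056,0.00747,0,0,0,0.15]]'
```

```text
t: 24.65
eef_pos: [0.4816, -0.266, 0.3439]
tool_rot: [0.087, 0.996, 0.0, -0.0]
force: [-1.2, -0.5, -0.4]
gripper_width: 0.0503
finger_force: 0.0
t: 25.15
eef_pos: [0.4817, -0.2662, 0.2397]
tool_rot: [0.02, 1.0, 0.0, -0.001]
force: [-0.3, -0.3, 0.2]
gripper_width: 0.0497
finger_force: 0.0
t: 25.65
eef_pos: [0.4814, -0.2674, 0.2404]
tool_rot: [0.021, 1.0, -0.0, 0.0]
force: [0.6, 1.0, 2.6]
gripper_width: 0.0174
finger_force: 12.0
t: 26.45
eef_pos: [0.5162, -0.2232, 0.2409]
tool_rot: [0.584, 0.812, -0.0, 0.002]
force: [2.3, -17.5, -2.2]
gripper_width: 0.018
finger_force: 12.0
```

```bash
python3 inch.py '[[-0.0025,0.00747,0,0,0,0.15],[-0.00056,0.00747,0,0,0,0.15],[-0.00056,0.00747,0,0,0,0.15],[-0.00056,0.00747,0,0,0,0.15],[-0.00056,0.00747,0,0,0,0.15],[-0.00056,0.00747,0,0,0,0.15],[-0.00056,0.00747,0,0,0,0.15],[-0.00056,0.00747,0,0,0,0.15]]'; python3 inch.py '[[-0.00056,0.00747,0,0,0,0.15],[-0.00056,0.00747,0,0,0,0.15],[-0.00056,0.00747,0,0,0,0.15],[-0.00056,0.00747,0,0,0,0.15],[-0.00056,0.00747,0,0,0,0.15],[-0.00056,0.00747,0,0,0,0.15],[-0.00056,0.00747,0,0,0,0.15],[-0.00056,0.00747,0,0,0,0.15]]'; python3 inch.py '[[-0.00056,0.00747,0,0,0,0.15],[-0.00056,0.00747,0,0,0,0.15],[-0.00056,0.00747,0,0,0,0.15],[-0.00056,0.00747,0,0,0,0.15],[-0.00056,0.00747,0,0,0,0.15],[-0.00056,0.00747,0,0,0,0.15],[-0.00056,0.00747,0,0,0,0.15],[-0.00056,0.00747,0,0,0,0.15]]'; python3 inch.py '[[0,0,0,0,0,0],[0,0,0,0,0,0]]' 0.04
python3 - <<'E'
from h import *
np.set_printoptions(precision=4,suppress=True)
s=env.get_state(); x=R.from_quat(s['tool_rot']).as_matrix()[:,0]; print(s['eef_pos'],s['joint_positions'],np.arctan2(x[1],x[0]))
im=cv2.cvtColor(env.read_camera("scene"),cv2.COLOR_RGB2BGR);cv2.imwrite('pics/s7f.png',im); crop(im,'s7',230,120,200,150,4)
E
```

```text
t: 27.25
eef_pos: [0.5707, -0.2395, 0.2408]
tool_rot: [0.94, 0.34, 0.0, 0.0]
force: [-2.5, -1.0, 5.6]
gripper_width: 0.0175
finger_force: 12.0
t: 28.05
eef_pos: [0.5772, -0.296, 0.2409]
tool_rot: [0.968, -0.251, 0.003, 0.0]
force: [13.6, -2.5, -7.6]
gripper_width: 0.0176
finger_force: 12.0
t: 28.85
eef_pos: [0.5263, -0.3228, 0.2413]
tool_rot: [-0.658, 0.753, -0.003, 0.0]
force: [2.7, -17.1, -2.6]
gripper_width: 0.0176
finger_force: 12.0
t: 29.05
eef_pos: [0.5254, -0.321, 0.2403]
tool_rot: [-0.66, 0.751, 0.0, 0.0]
force: [0.2, 0.5, 0.3]
gripper_width: 0.0309
finger_force: 0.0
[ 0.5254 -0.321   0.2403] [-0.5863  0.484   1.9544  0.0001  0.7034  2.6833] -1.6989791443821947
```

View pics/s7.png

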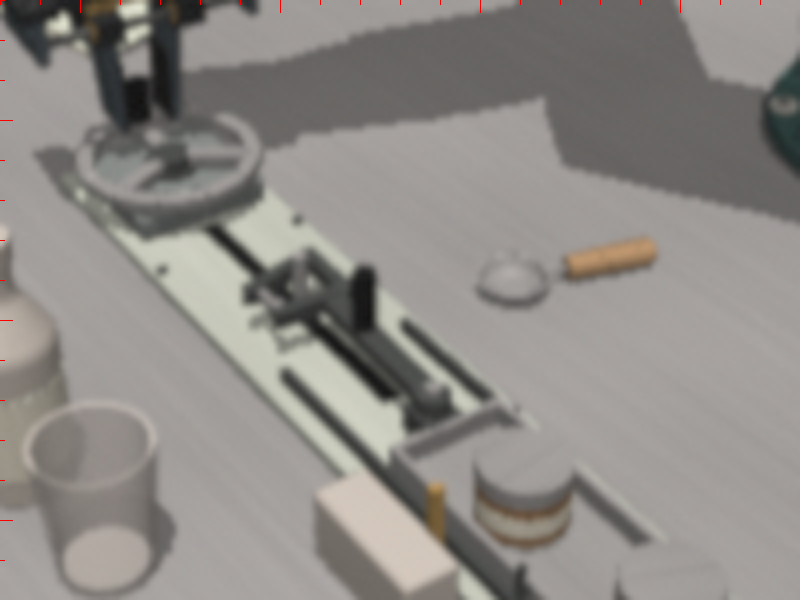

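The carrier is being drawn with the hook latched and both jars standing. The pointer is at scene (360,262.5) and the index at (339,241.5). I rewind the wrist in place with the fingers open around the crank, then continue.

```bash
python3 inch.py '[[0.0019,-0.0012,-0.001,0,0,-0.15],[0,0,0,0,0,-0.15],[0,0,0,0,0,-0.15],[0,0,0,0,0,-0.15],[0,0,0,0,0,-0.15],[0,0,0,0,0,-0.15],[0,0,0,0,0,-0.15],[0,0,0,0,0,-0.15],[0,0,0,0,0,-0.15],[0,0,0,0,0,-0.15]]' 0.045; python3 inch.py '[[0,0,0,0,0,-0.15],[0,0,0,0,0,-0.15],[0,0,0,0,0,-0.15],[0,0,0,0,0,-0.15],[0,0,0,0,0,-0.15],[0,0,0,0,0,-0.15],[0,0,0,0,0,-0.15],[0,0,0,0,0,-0.15],[0,0,0,0,0,-0.15],[0,0,0,0,0,-0.15]]';python3 inch.py '[[0,0,0,0,0,-0.15],[0,0,0,0,0,-0.15],[0,0,0,0,0,-0.15],[0,0,0,0,0,-0.15],[0,0,0,0,0,-0.15],[0,0,0,0,0,-0.15],[0,0,0,0,0,-0.15],[0,0,0,0,0,-0.15],[0,0,0,0,0,-0.15],[0,0,0,0,0,-0.15]]';python3 inch.py '[[0,0,0,0,0,-0.15],[0,0,0,0,0,-0.15],[0,0,0,0,0,-0.15],[0,0,0,0,0,-0.15],[0,0,0,0,0,-0.15],[0,0,0,0,0,-0.15],[0,0,0,0,0,-0.15],[0,0,0,0,0,-0.13],[0,0,0,0,0,0],[0,0,0,0,0,0]]'
python3 - <<'E'
from h import *
np.set_printoptions(precision=4,suppress=True)
s=env.get_state(); x=R.from_quat(s['tool_rot']).as_matrix()[:,0]; print(s['eef_pos'],s['joint_positions'],np.arctan2(x[1],x[0])%6.2832)
i=back("scene",(339,241.5),.06);p=back("scene",(360,262.5),.052);p0=back("scene",(366.8,267.5),.052); print(i,p,p0)
E
```

```text
t: 30.1
eef_pos: [0.5266, -0.3227, 0.2411]
tool_rot: [0.995, -0.096, -0.0, -0.0]
force: [-0.0, 0.2, 0.0]
gripper_width: 0.0449
finger_force: 0.0
t: 31.1
eef_pos: [0.5266, -0.3228, 0.2411]
tool_rot: [0.794, 0.608, -0.0, -0.0]
force: [-0.3, 0.2, 0.5]
gripper_width: 0.0455
finger_force: 0.0
t: 32.1
eef_pos: [0.5266, -0.3227, 0.2411]
tool_rot: [0.166, 0.986, 0.0, -0.0]
force: [0.1, -0.6, -0.3]
gripper_width: 0.0448
finger_force: 0.0
t: 33.1
eef_pos: [0.5266, -0.3228, 0.2411]
tool_rot: [-0.406, 0.914, 0.0, -0.0]
force: [0.1, 0.4, -0.3]
gripper_width: 0.0446
finger_force: 0.0
[ 0.5266 -0.3228  0.2411] [-0.5877  0.4849  1.9504  0.0001  0.7065 -2.9938] 3.9768692915065973
[0.6037 0.125  0.06  ] [0.6026 0.1929 0.052 ] [0.6007 0.2116 0.052 ]
```

```bash
python3 inch.py '[[0,0,0,0,0,0],[0,0,0,0,0,0],[0,0,0,0,0,0],[0,0,0,0,0,0],[0,0,0,0,0,0]]' 0.01 15; python3 inch.py '[[0.00393,0.00638,0,0,0,0.15],[0.00393,0.00638,0,0,0,0.15],[0.00393,0.00638,0,0,0,0.15],[0.00393,0.00638,0,0,0,0.15],[0.00393,0.00638,0,0,0,0.15],[0.00393,0.00638,0,0,0,0.15],[0.00393,0.00638,0,0,0,0.15],[0.00393,0.00638,0,0,0,0.15],[0.00393,0.00638,0,0,0,0.15],[0.00393,0.00638,0,0,0,0.15]]'; python3 inch.py '[[0.00393,0.00638,0,0,0,0.15],[0.00393,0.00638,0,0,0,0.15],[0.00393,0.00638,0,0,0,0.15],[0.00393,0.00638,0,0,0,0.15],[0.00393,0.00638,0,0,0,0.15],[0.00393,0.00638,0,0,0,0.15],[0.00393,0.00638,0,0,0,0.15],[0.00393,0.00638,0,0,0,0.15],[0.00393,0.00638,0,0,0,0.15],[0.00393,0.00638,0,0,0,0.15]]'
```

```text
t: 33.6
eef_pos: [0.5265, -0.3229, 0.2412]
tool_rot: [-0.407, 0.914, 0.0, -0.0]
force: [-0.5, 0.9, 0.5]
gripper_width: 0.0176
finger_force: 15.0
t: 34.6
eef_pos: [0.4819, -0.2717, 0.2413]
tool_rot: [0.328, 0.945, -0.0, 0.001]
force: [5.1, -6.8, -8.6]
gripper_width: 0.0174
finger_force: 15.0
t: 35.6
eef_pos: [0.5302, -0.2242, 0.2413]
tool_rot: [0.884, 0.468, -0.0, 0.001]
force: [-3.8, -21.1, -6.0]
gripper_width: 0.0176
finger_force: 15.0
```

```bash
python3 inch.py '[[0.00268,0.00722,0,0,0,0.15],[0.00393,0.00638,0,0,0,0.15],[0.00393,0.00638,0,0,0,0.15],[0.00393,0.00638,0,0,0,0.15],[0.00393,0.00638,0,0,0,0.15],[0.00393,0.00638,0,0,0,0.15],[0.00393,0.00638,0,0,0,0.15],[0.00393,0.00638,0,0,0,0.15],[0.00393,0.00638,0,0,0,0.15],[0.00393,0.00638,0,0,0,0.15]]'; python3 inch.py '[[0.00393,0.00638,0,0,0,0.15],[0.00393,0.00638,0,0,0,0.15],[0.00393,0.00638,0,0,0,0.15],[0.00393,0.00638,0,0,0,0.15],[0.00393,0.00638,0,0,0,0.15],[0.00393,0.00638,0,0,0,0.15],[0.00393,0.00638,0,0,0,0.15],[0.00393,0.00638,0,0,0,0.15],[0.00393,0.00638,0,0,0,0.15]]';  python3 inch.py '[[0,0,0,0,0,0],[0,0,0,0,0,0],[0,0,0,0,0,0]]' 0.045
python3 - <<'E'
from h import *
np.set_printoptions(precision=4,suppress=True)
s=env.get_state(); x=R.from_quat(s['tool_rot']).as_matrix()[:,0]; print(s['eef_pos'],s['joint_positions'],np.arctan2(x[1],x[0])%6.2832)
im=cv2.cvtColor(env.read_camera("scene"),cv2.COLOR_RGB2BGR);cv2.imwrite('pics/s8f.png',im); crop(im,'s8',230,110,160,150,4)
E
```

```text
t: 36.6
eef_pos: [0.5809, -0.2695, 0.2412]
tool_rot: [0.966, -0.26, -0.001, -0.0]
force: [-10.9, 1.8, 11.0]
gripper_width: 0.0174
finger_force: 15.0
t: 37.5
eef_pos: [0.5474, -0.3214, 0.2412]
tool_rot: [-0.591, 0.807, 0.001, 0.0]
force: [-0.7, 15.0, 8.4]
gripper_width: 0.0178
finger_force: 15.0
t: 37.8
eef_pos: [0.5481, -0.3222, 0.2413]
tool_rot: [-0.595, 0.804, -0.0, 0.0]
force: [-0.1, 0.2, 0.2]
gripper_width: 0.0384
finger_force: 0.0
[ 0.5481 -0.3222  0.2413] [-0.5681  0.5064  1.913  -0.0001  0.7218  2.871 ] 4.4149995904692965
```

View pics/s8.png

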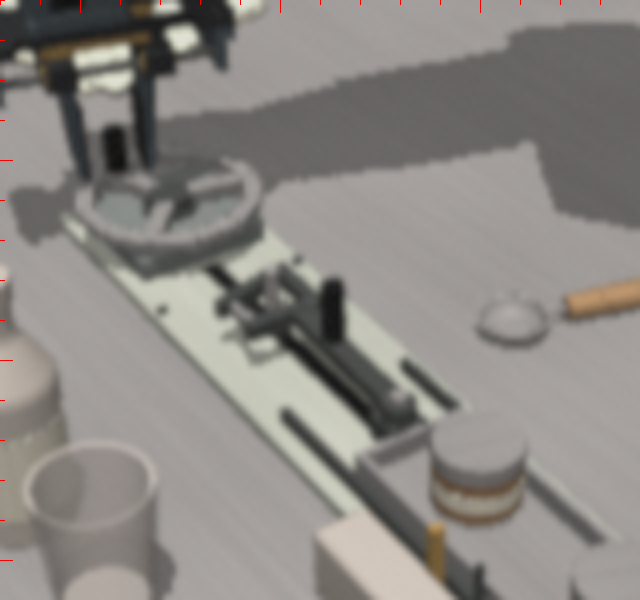

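The carrier has moved about another 35 mm, still hooked. The pointer is at scene (349.5,251.8), with the index at (339,241.5). That was my last picture; I see I've already looked at 15, one over the limit of 14. From here I measure numerically only.

Run:
```python
from h import *
np.set_printoptions(precision=4,suppress=True,linewidth=200)
t=cv2.cvtColor(env.read_camera("top"),cv2.COLOR_RGB2BGR); cv2.imwrite('pics/t8f.png',t)
for n,im,c in(("top",cv2.imread('pics/top0.png'),(266,192)),("top",t,(266,192)),("scene",cv2.imread('pics/s8f.png'),(339,245))):
    hsv=cv2.cvtColor(im,cv2.COLOR_BGR2HSV); m=cv2.inRange(hsv,(12,110,60),(32,255,255)); y,x=np.nonzero(m[c[1]-15:c[1]+15,c[0]-12:c[0]+12]); x=x+c[0]-12;y=y+c[1]-15
    print(n,x.mean(),y.mean(),x.min(),x.max(),y.min(),y.max(), [ (r,x[y==r].mean().round(2)) for r in sorted(set(y))])
g=cv2.cvtColor(t,cv2.COLOR_BGR2GRAY).astype(int)
px=[proj("top",[.547-.047*.057,.0755-d,.047]) for d in(.05,.057)]; print(px)
u,v=map(int,px[1]); print(u-8,v-6); print(g[v-6:v+7,u-8:u+9])
s=cv2.cvtColor(cv2.imread('pics/s8f.png'),cv2.COLOR_BGR2GRAY).astype(int); print(s[246:262,342:358])
print(back("scene",(349.5,251.8),.052))
```

```text
top 266.53333333333336 191.86666666666667 265 268 190 194 [(np.int64(190), np.float64(266.0)), (np.int64(191), np.float64(266.0)), (np.int64(192), np.float64(266.5)), (np.int64(193), np.float64(267.0)), (np.int64(194), np.float64(267.5))]
top 266.53333333333336 191.86666666666667 265 268 190 194 [(np.int64(190), np.float64(266.0)), (np.int64(191), np.float64(266.0)), (np.int64(192), np.float64(266.5)), (np.int64(193), np.float64(267.0)), (np.int64(194), np.float64(267.5))]
scene 338.39473684210526 247.47368421052633 337 340 242 253 [(np.int64(242), np.float64(338.0)), (np.int64(243), np.float64(338.0)), (np.int64(244), np.float64(338.0)), (np.int64(245), np.float64(338.0)), (np.int64(246), np.float64(338.0)), (np.int64(247), np.float64(338.0)), (np.int64(248), np.float64(338.5)), (np.int64(249), np.float64(338.5)), (np.int64(250), np.float64(338.5)), (np.int64(251), np.float64(339.0)), (np.int64(252), np.float64(339.0)), (np.int64(253), np.float64(339.5))]
[array([308.7996, 215.641 ]), array([311.6636, 215.577 ])]
303 209
[[164 164 164 159 137 135 161 179 187 188 186 186 186 187 188 
[... 1257 characters left out ...]
6 155]
 [ 83  83  84  85  90  96  90  73  83 126 151 157 158 158 157 157]
 [ 79  80  84  84  85  83  74  60  77 124 150 157 158 159 159 158]
 [ 71  76  81  82  84  81  69  55  78 126 151 159 159 158 158 158]
 [ 60  68  77  80  82  81  67  55  74 117 146 156 159 158 157 157]
 [ 62  59  69  77  81  79  65  55  63  96 126 147 156 159 159 158]
 [ 88  61  60  71  77  77  65  53  55  73  98 128 148 156 159 158]
 [130  88  61  62  72  74  63  53  56  66  81 105 130 148 157 160]
 [169 129  86  63  62  66  59  53  60  72  80  89 107 131 148 156]
 [188 163 124  86  64  59  54  55  63  74  82  85  91 107 131 149]
 [189 173 147 124  92  62  52  58  68  76  83  84  85  90 106 130]]
[0.6001 0.1563 0.052 ]
```

Run:
```python
from h import *
np.set_printoptions(precision=4,suppress=True)
h0=back("top",(287.95,214.6),.047);h1=back("top",(311.35,214.4),.047); d=h0-h1; print(h0,h1,np.linalg.norm(d),d[0]/d[1])
for k in(.047,d[0]/d[1]):
    u=np.array([k,1,0])/np.hypot(k,1)
    I=[back("top",(266.3,191.4),.06),back("top",(266.5,191.9),.055),back("scene",(338.1,241.8),.06),tri((338.1,241.8),(266.3,191.4))]
    pt=[back("scene",(349.35,250.7),.052),back("scene",(349.35,251.5),.052),h1+.143*u]
    print([round(i@u,4) for i in I],[round(p@u,4) for p in pt], I[3])
```

```text
[0.548  0.0765 0.047 ] [0.5472 0.0192 0.047 ] 0.05725607019904475 0.013873992366405808
[np.float64(0.1556), np.float64(0.1558), np.float64(0.1529), np.float64(0.1546)] [np.float64(0.1814), np.float64(0.1834), np.float64(0.1879)] [0.6055 0.1263 0.0611]
[np.float64(0.1357), np.float64(0.136), np.float64(0.133), np.float64(0.1347)] [np.float64(0.1618), np.float64(0.1637), np.float64(0.1698)] [0.6055 0.1263 0.0611]
```

```bash
python3 inch.py '[[-0.001,0.0008,0,0,0,-0.15],[0,0,0,0,0,-0.15],[0,0,0,0,0,-0.15],[0,0,0,0,0,-0.15],[0,0,0,0,0,-0.15],[0,0,0,0,0,-0.15],[0,0,0,0,0,-0.15],[0,0,0,0,0,-0.15],[0,0,0,0,0,-0.15],[0,0,0,0,0,-0.15]]'; python3 inch.py '[[0,0,0,0,0,-0.15],[0,0,0,0,0,-0.15],[0,0,0,0,0,-0.15],[0,0,0,0,0,-0.15],[0,0,0,0,0,-0.15],[0,0,0,0,0,-0.15],[0,0,0,0,0,-0.15],[0,0,0,0,0,-0.15],[0,0,0,0,0,-0.15],[0,0,0,0,0,-0.15]]';python3 inch.py '[[0,0,0,0,0,-0.15],[0,0,0,0,0,-0.15],[0,0,0,0,0,-0.15],[0,0,0,0,0,-0.15],[0,0,0,0,0,-0.15],[0,0,0,0,0,0],[0,0,0,0,0,0]]'; python3 inch.py '[[0,0,0,0,0,0],[0,0,0,0,0,0],[0,0,0,0,0,0],[0,0,0,0,0,0],[0,0,0,0,0,0]]' 0.01 15; python3 inch.py '[[0.00056,-0.00747,0,0,0,0.15],[0.00056,-0.00747,0,0,0,0.15],[0.00056,-0.00747,0,0,0,0.15],[0.00056,-0.00747,0,0,0,0.15],[0.00056,-0.00747,0,0,0,0.15],[0.00056,-0.00747,0,0,0,0.15],[0.00056,-0.00747,0,0,0,0.15],[0.00056,-0.00747,0,0,0,0.15],[0.00056,-0.00747,0,0,0,0.15],[0.00056,-0.00747,0,0,0,0.15]]'
```

```text
t: 38.9
eef_pos: [0.5475, -0.3209, 0.2412]
tool_rot: [0.984, -0.181, 0.0, 0.0]
force: [0.4, 0.6, -0.1]
gripper_width: 0.045
finger_force: 0.0
t: 39.9
eef_pos: [0.5475, -0.3209, 0.2412]
tool_rot: [0.843, 0.538, 0.0, 0.0]
force: [0.2, 0.2, -0.3]
gripper_width: 0.0452
finger_force: 0.0
t: 40.6
eef_pos: [0.5474, -0.3209, 0.2412]
tool_rot: [0.592, 0.806, 0.0, 0.0]
force: [0.5, 0.6, 0.6]
gripper_width: 0.0452
finger_force: 0.0
t: 41.1
eef_pos: [0.5473, -0.3209, 0.2412]
tool_rot: [0.59, 0.807, -0.0, -0.0]
force: [-1.1, 0.5, -0.3]
gripper_width: 0.0179
finger_force: 15.0
t: 42.1
eef_pos: [0.4853, -0.2922, 0.2412]
tool_rot: [0.983, 0.186, -0.0, 0.0]
force: [-1.4, -6.3, -4.9]
gripper_width: 0.0177
finger_force: 15.0
```

```bash
cat > meas.py <<'E'
from h import *
import sys
np.set_printoptions(precision=4,suppress=True,linewidth=220)
k=.04; u=np.array([k,1,0])/np.hypot(k,1)
t=cv2.cvtColor(env.read_camera("top"),cv2.COLOR_RGB2BGR); s=cv2.cvtColor(env.read_camera("scene"),cv2.COLOR_RGB2BGR)
cv2.imwrite(f'pics/t{sys.argv[1]}.png',t);cv2.imwrite(f'pics/s{sys.argv[1]}.png',s)
g=cv2.cvtColor(t,cv2.COLOR_BGR2GRAY)
tp=cv2.cvtColor(cv2.imread('pics/t8f.png'),cv2.COLOR_BGR2GRAY)[209:219,306:316]
w=g[200:230,300:350]; r=cv2.matchTemplate(w,tp,cv2.TM_CCOEFF_NORMED); _,mx,_,(x,y)=cv2.minMaxLoc(r)
f=lambda a,b,c:(a-c)/(2*(a-2*b+c))
hx=300+x+f(*r[y,x-1:x+2]); hy=200+y+f(*r[y-1:y+2,x]); hx+=311.35-306; hy+=214.4-209
h=back("top",(hx,hy),.047); print("hinge px",hx,hy,mx,h,"gap hinge-based",(h+.143*u)@u-back("top",(266.3,191.4),.06)@u)
G=cv2.cvtColor(s,cv2.COLOR_BGR2GRAY).astype(int)
print("scene rows 236..",G[236:256,334:354]); print("top rows 188..",g[186:204,256:282].astype(int))
st=env.get_state(); xx=R.from_quat(st['tool_rot']).as_matrix()[:,0]; print(st['eef_pos'],st['joint_positions'][5],np.arctan2(xx[1],xx[0])%6.2832)
E
python3 inch.py '[[0.00056,-0.00747,0,0,0,0.15],[0.00056,-0.00747,0,0,0,0.15],[0.00056,-0.00747,0,0,0,0.15],[0.00056,-0.00747,0,0,0,0.15],[0.00056,-0.00747,0,0,0,0.15],[0.00056,-0.00747,0,0,0,0.15],[0.00056,-0.00747,0,0,0,0.15],[0.00056,-0.00747,0,0,0,0.15]]'; python3 inch.py '[[0.00056,-0.00747,0,0,0,0.15],[0.00056,-0.00747,0,0,0,0.15],[0.00056,-0.00747,0,0,0,0.15],[0.00056,-0.00747,0,0,0,0.15],[0.00056,-0.00747,0,0,0,0.15],[0.00056,-0.00747,0,0,0,0.15],[0.00056,-0.00747,0,0,0,0.15],[0,0,0,0,0,0]]'; python3 meas.py 9
```

```text
t: 42.9
eef_pos: [0.4981, -0.2368, 0.2412]
tool_rot: [0.916, -0.402, 0.0, 0.0]
force: [-0.2, -9.0, -5.5]
gripper_width: 0.0177
finger_force: 15.0
t: 43.7
eef_pos: [0.5473, -0.2265, 0.2412]
tool_rot: [-0.591, 0.806, -0.001, -0.0]
force: [-3.3, -12.0, -0.9]
gripper_width: 0.0174
finger_force: 15.0
hinge px 320.619 214.55313 0.9648954272270203 [ 0.5463 -0.0034  0.047 ] gap hinge-based 0.010022264801192976
scene rows 236.. [[158 160 156 150 141 139 137 136 135 137 136 135 138 140 143 149 156 157 158 158]
 [152 159 160 158 155 155 154 152 151 150 149 150 152 154 155 155 157 158 159 158]
 [137 152 159 160 159 158 159 157 158 156 154 154 155 157 158 157 157 156 158 159]
 [114 136 152 159 160 160 159 159 159 158 157 156 155 156 157 158 157 157 157 159]
 [ 93 112 136 153 159 159 158 158 159 159 157 157 156 155 156 157 158 157 157 158]
 [ 86  92 115 141 152 153 150 154 157 159 159 158 156 155 155 156 157 158 157 157]
 [ 84  86  98 122 135 137 133 146 156 158 158 159 158 157 156 155 155 157 159 157]
 [ 84  84  88 100 110 113 115 137 150 151 153 157 158 158 156 156 155 156 157 157]
 [ 81  83  85
[... 2288 characters left out ...]
 128 119 111 112 115 112 113 106 102 105 103 103 101 100 100 104 103 105 106 109 107 104  97  99  98]
 [153 150 151 153 150 151 150 150 146 147 149 149 151 152 154 153 151 154 153 154 155 152 143 136 137 135]
 [128 131 138 142 142 141 143 141 144 141 141 140 143 150 155 156 156 157 155 155 158 156 155 153 150 150]
 [110 104 109 110 110 109 110 108 105 107 107 106 105 111 112 115 114 114 115 112 115 118 119 121 122 122]
 [134 123 117 117 117 117 115 115 118 119 117 116 118 114 114 117 115 114 117 117 116 116 119 121 121 119]
 [158 154 151 152 153 152 153 153 153 154 155 153 155 150 155 153 154 154 154 152 155 153 152 153 154 154]]
[ 0.5469 -0.2263  0.2412] 3.0111509266691994 4.412685963873288
```

Run:
```python
from h import *
np.set_printoptions(precision=4,suppress=True)
u=np.array([.04,1,0])/np.hypot(.04,1)
for ir in(241.9,242.3):
  I=back("scene",(338.2,ir),.06)
  for P in(back("scene",(342.85,244.7),.052),): print("scene",P,I,(P-I)@u, proj("top",P))
  print("prev",(back("scene",(349.35,250.9),.052)-I)@u)
I=back("top",(266.1,191.3),.06); P=back("top",(263.4,195.8),.052); print("top",P,I,(P-I)@u)
print("tri idx",tri((338.2,242.1),(266.1,191.3)),"tri ptr",tri((342.85,244.7),(263.4,195.8)))
im=cv2.imread('pics/t9.png'); im2=cv2.imread('pics/top0.png')
hs=cv2.cvtColor(im,cv2.COLOR_BGR2HSV)
print(hs[188:198,258:274,1].astype(int)); print(cv2.cvtColor(im2,cv2.COLOR_BGR2GRAY)[190:198,222:240].astype(int))
hs=cv2.cvtColor(cv2.imread('pics/s9.png'),cv2.COLOR_BGR2HSV); print(hs[239:254,333:347,1].astype(int))
```

```text
scene [0.5978 0.1311 0.052 ] [0.6058 0.125  0.06  ] 0.005811948215055091 [265.2602 194.6539]
prev 0.028705131876379308
scene [0.5978 0.1311 0.052 ] [0.6066 0.126  0.06  ] 0.00480741476263732 [265.2602 194.6539]
prev 0.027700598423961536
top [0.5951 0.1357 0.052 ] [0.6049 0.1278 0.06  ] 0.0074771445362177185
tri idx [0.6058 0.1269 0.0608] tri ptr [0.5969 0.1339 0.0534]
[[ 14  28   6  18  19  30  25  25  16   7  16   9  22  27  56   9]
 [ 13   3   6  10   6  14  34  75  97  68  15   7  11  19   8   0]
 [  3   5   5   8  13   8  68 128 143 121  38   8  10   8  10   5]
 [  6   4   6   2   2  12  76 136 172 163  88  13   5   2   5   5]
 [  7   6   4   6   6  11  54 125 177 187 137  44  10   7   9   5]
 [ 10   7   8   7   8  11  33  87 154 190 158  51  15   9   7   8]
 [  9   8   9  11   9  10  16  41  75 134 178  64  16   7  12  10]
 [  9   8  10   9   7  13  10  14  32  55 108  76  18  14   9  10]
 [  8   6  11   9  14  18  12  14  20  16  21  33  20  11  13  12]
 [ 14  11  13  11   9  16  22  15   4   3   3  18   7  14  16  11]]
[[139 141 137 139 135 139 138 135 136 137 135 138 136 134 
[... 728 characters left out ...]
6  17  68 111 124 129 102  49  19  11  11   9  11]
 [  6   6  21  70 115 131 131 101  45  20  10  10  11  11]
 [  3   3  21  65 113 130 129  97  44  20  10   9  10  10]
 [  4  10  19  64 115 127 130  99  47  20   8   9  10  10]
 [  8   4  20  68 113 132 130 103  47  21  10  10  11  10]
 [ 14   4  25  73 114 129 131 109  53  22   8   8   9  11]
 [ 23  14  27  84 120 132 131 113  60  23   4   8  11  10]
 [ 24  22  29  89 121 130 131 113  60  20   9   9  10  10]
 [ 26  23  29  73 121 130 129 112  61  24  10   4   8   8]
 [ 27  25  28  53 106 128 131 117  62  20  10   9  10   8]
 [ 28  28  28  39  74 115 130 116  66  24   9   4   7   9]
 [ 28  27  28  33  48  83 115 117  69  21   5   4  10  12]]
```

Run:
```python
from h import *
np.set_printoptions(precision=4,suppress=True)
u=np.array([.042,1,0])/np.hypot(.042,1)
Is=back("scene",(338.3,240.4),.06); Ps=back("scene",(342.8,244.4),.052)
It=back("top",(265.95,191.2),.06); Pt=back("top",(263.2,194.2),.052)
print("scene",Ps,Is,(Ps-Is)@u,"top",Pt,It,(Pt-It)@u)
print("tri",tri((338.3,240.4),(265.95,191.2)),tri((342.8,244.4),(263.2,194.2)),(tri((342.8,244.4),(263.2,194.2))-tri((338.3,240.4),(265.95,191.2)))@u)
# predicted images of pointer after g mm of travel
for g in(0,.007,.0085,.010): print(g,[ (proj(n,P-g*u)).round(2) for n,P in(("scene",Ps),("top",Pt))])
```

```text
scene [0.5974 0.1303 0.052 ] [0.6028 0.1214 0.06  ] 0.008658249574115885 top [0.5991 0.1362 0.052 ] [0.6052 0.1282 0.06  ] 0.007724041013976981
tri [0.6054 0.1266 0.0652] [0.5994 0.1347 0.0564] 0.007823686087341004
0 [array([342.8, 244.4]), array([263.2, 194.2])]
0.007 [array([340.87, 242.54]), array([266.05, 194.25])]
0.0085 [array([340.46, 242.15]), array([266.66, 194.26])]
0.01 [array([340.05, 241.75]), array([267.27, 194.28])]
```

Three estimates put the remaining gap at about 8.3 mm, or 1.38 rad. I regrasp and turn by that amount.

```bash
python3 inch.py '[[0,0,0,0,0,0],[0,0,0,0,0,0],[0,0,0,0,0,0],[0,0,0,0,0,-0.15],[0,0,0,0,0,-0.15],[0,0,0,0,0,-0.15],[0,0,0,0,0,-0.15],[0,0,0,0,0,-0.15],[0,0,0,0,0,-0.15],[0,0,0,0,0,-0.15]]' 0.045; python3 inch.py '[[0,0,0,0,0,-0.15],[0,0,0,0,0,-0.15],[0,0,0,0,0,-0.15],[0,0,0,0,0,-0.15],[0,0,0,0,0,-0.15],[0,0,0,0,0,-0.15],[0,0,0,0,0,-0.15],[0,0,0,0,0,-0.15],[0,0,0,0,0,-0.15],[0,0,0,0,0,-0.15]]';python3 inch.py '[[0,0,0,0,0,-0.15],[0,0,0,0,0,-0.15],[0,0,0,0,0,-0.15],[0,0,0,0,0,-0.14],[0,0,0,0,0,0],[0,0,0,0,0,0]]'; python3 inch.py '[[0,0,0,0,0,0],[0,0,0,0,0,0],[0,0,0,0,0,0],[0,0,0,0,0,0],[0,0,0,0,0,0]]' 0.01 15; python3 inch.py '[[-0.00056,0.00747,0,0,0,0.15],[-0.00056,0.00747,0,0,0,0.15],[-0.00056,0.00747,0,0,0,0.15],[-0.00056,0.00747,0,0,0,0.15],[-0.00056,0.00747,0,0,0,0.15],[-0.00056,0.00747,0,0,0,0.15],[-0.00056,0.00747,0,0,0,0.15],[-0.00056,0.00747,0,0,0,0.15],[-0.00056,0.00747,0,0,0,0.15],[0,0,0,0,0,0]]'; python3 meas.py 10
python3 - <<'E'
from h import *
np.set_printoptions(linewidth=200)
hs=cv2.cvtColor(cv2.imread('pics/s10.png'),cv2.COLOR_BGR2HSV); print(hs[238:254,333:347,1].astype(int))
E
```

```text
t: 44.8
eef_pos: [0.5469, -0.2254, 0.2413]
tool_rot: [0.918, -0.396, 0.0, -0.0]
force: [0.7, 0.1, 0.1]
gripper_width: 0.0451
finger_force: 0.0
t: 45.8
eef_pos: [0.5469, -0.2254, 0.2413]
tool_rot: [0.942, 0.336, 0.0, -0.0]
force: [-0.3, -0.4, 0.1]
gripper_width: 0.0455
finger_force: 0.0
t: 46.4
eef_pos: [0.5469, -0.2254, 0.2413]
tool_rot: [0.806, 0.591, 0.0, -0.0]
force: [-0.1, 0.2, 0.4]
gripper_width: 0.0451
finger_force: 0.0
t: 46.9
eef_pos: [0.5469, -0.2255, 0.2412]
tool_rot: [0.805, 0.593, 0.0, 0.0]
force: [0.6, 0.2, -0.5]
gripper_width: 0.0175
finger_force: 15.0
t: 47.9
eef_pos: [0.582, -0.278, 0.2412]
tool_rot: [0.999, -0.042, 0.0, 0.0]
force: [2.8, -2.4, -1.6]
gripper_width: 0.0178
finger_force: 15.0
hinge px 323.90826 214.71678 0.9369542002677917 [ 0.5458 -0.0114  0.047 ] gap hinge-based 0.0019843811748588847
scene rows 236.. [[158 160 159 158 158 158 156 155 154 153 154 156 157 156 156 157 158 158 158 158]
 [152 159 160 160 158 158 158 156 156 156 155 155 158 157 157 157 157 157 158 158]
 [135 151 158 159 159 159 159 158 158 156 155 155 156 157 157 157 157 157 158 159]
 [113 
[... 3655 characters left out ...]
9  20  67 111 124 129 112  59  18  12  11  10  11]
 [  6   9  18  70 117 130 132 121  68  17  12  10  11  11]
 [  7   6  21  68 113 130 131 124  74  19  10  10  11  11]
 [  7   7  22  67 113 130 133 123  73  16  10  11  11  10]
 [  8  11  20  68 111 130 131 125  67  14  11  11  10  10]
 [ 14   8  25  73 116 130 133 123  72  14  10  11  11  11]
 [ 20  14  27  84 117 127 134 125  79  14   6   9  10  10]
 [ 24  20  29  90 124 132 132 127  86  20   7  10  11  10]
 [ 25  24  29  75 121 132 133 123  82  23  11   8  11   9]
 [ 27  26  28  53 102 130 131 123  80  21   7   9   8   9]
 [ 27  27  28  40  75 116 129 125  75  17   7   9   6   8]
 [ 27  28  28  33  48  81 116 118  74  14   7   6   9   9]]
```

```bash
python3 inch.py '[[-0.0002,0.005,0,0,0,0.1],[0,0,0,0,0,0],[0,0,0,0,0,0]]'; python3 inch.py '[[0,0,0,0,0,0],[0,0,0,0,0,0],[0,0,0,0,0,0],[0,0,-0.02,0,0,0],[0,0,-0.03,0,0,0],[0,0,-0.03,0,0,0],[0,0,-0.03,0,0,0],[0,0,0,0,0,0],[0,0,0,0,0,0]]' 0.045; python3 meas.py 11 | head -1
python3 - <<'E'
from h import *
a=cv2.cvtColor(cv2.imread('pics/t8f.png'),cv2.COLOR_BGR2GRAY); b=cv2.cvtColor(cv2.imread('pics/t11.png'),cv2.COLOR_BGR2GRAY)
def m(t,x0,y0,x1,y1,n):
    r=cv2.matchTemplate(b[y0-12:y1+12,x0-10:x1+40],t[y0:y1,x0:x1],cv2.TM_CCOEFF_NORMED); _,v,_,p=cv2.minMaxLoc(r); print(n,v,p[0]-10,p[1]-12)
# jars expected: from t8f carrier at shift; project lid centres there
for d,n in((-.055,'jarA'),(.055,'jarB')):
    P=np.array([.5472,.0192,0])+(.143+d)*np.array([.04,1,0]); P[2]=.063; x,y=map(int,proj("top",P)); m(a,x-15,y-15,x+16,y+16,n)
m(a,300,200,325,230,'hinge')
v6=cv2.cvtColor(cv2.imread('pics/t6f.png'),cv2.COLOR_BGR2GRAY)
m(v6,330,195,360,230,'hook+latch vs just hooked')
m(a,352,195,384,230,'hook vs t8')
for n,A in(("bystanders",cv2.imread('pics/top0.png',0)),):
    for q in((160,115,220,172),(292,115,330,155),(333,105,365,150),(320,260,350,318)): print(q,cv2.absdiff(A[q[1]:q[3],q[0]:q[2]],b[q[1]:q[3],q[0]:q[2]]).mean(), np.corrcoef(A[q[1]:q[3],q[0]:q[2]].ravel(),b[q[1]:q[3],q[0]:q[2]].ravel())[0,1])
E
```

```text
t: 48.3
eef_pos: [0.5814, -0.2821, 0.2413]
tool_rot: [0.996, -0.088, 0.0, 0.0]
force: [3.5, -3.1, -4.3]
gripper_width: 0.0179
finger_force: 15.0
t: 49.2
eef_pos: [0.5812, -0.2821, 0.3516]
tool_rot: [0.996, -0.09, 0.0, 0.0]
force: [-0.0, 0.9, 0.3]
gripper_width: 0.045
finger_force: 0.0
hinge px 324.03455 214.6882 0.9507720470428467 [ 0.5458 -0.0118  0.047 ] gap hinge-based 0.0016774144927005907
jarA 0.9595577120780945 13 0
jarB 0.9737723469734192 13 0
hinge 0.9595099687576294 12 0
hook+latch vs just hooked 0.9165472984313965 36 1
hook vs t8 0.9696625471115112 13 0
(160, 115, 220, 172) 15.866666666666667 0.9888914161413336
(292, 115, 330, 155) 19.03092105263158 0.9973146699539336
(333, 105, 365, 150) 18.42361111111111 0.9974953425483052
(320, 260, 350, 318) 20.20689655172414 0.9264790583142509
```

```bash
python3 -c "
from cell import env
print(env.finish_job())"
```

```text
the job is handed in; nothing more can be done
None
```

I handed the job in: both jars are upright in the carrier, the drawbar is hooked, and the pointer is level with the index post to within about 2 mm by my measurements; I last saw the latch shut right after hooking (later checks were numeric only), and I viewed 15 pictures, one over the limit of 14.

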